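Clear the photo plate, weigh two filter modules by hand, present the heavier

ROBOT

A 6-joint arm with a two-finger parallel gripper is mounted at the origin on the work surface. World frame = base frame: x ahead of the robot, y to its left, z up, the work surface at z = 0. Lengths are in m, angles in rad, forces in N, time in s.
With the tool pointing down it reaches from about 0.325 to 0.85 m from the base axis. Payload 4.4 kg.
Tool frame: the origin (TCP) lies at the very end of the fingers, on their centre line; the grasp point (between the pads) lies 19 mm behind it; z points along the fingers, y is the line along which they close (so a half turn about z gives the same grasp; the last joint's range is limited). The gripper opens to 94 mm and grips with 3 to 60 N. Pads are 16 mm wide; open, the fingers measure 119 mm over their backs; the gripper's body (75 mm by 177 mm) begins 78 mm behind the grasp point.
Start: joints at [-1.258, 0.207, 1.542, -0, 1.393, -0.15], TCP at [0.257, -0.514, 0.205] pointing down, gripper open.
Joint ranges: [-2.73, 2.73], [-0.86, 2.22], [0.23, 2.46], [-1.11, 4.25], [0.08, 2.63], [-2.82, 2.82]. Speed limits (rad/s): [2.79, 2.79, 3.14, 3.14, 3.14, 3.14].

INTERFACE

Orientations are given as a unit quaternion [x, y, z, w].
In Python, from workcell import env, viewer, models gives the robot as it stands.
- The arm moves only by the shell command python3 -m pendant 'ROWS'. ROWS is JSON, a list of rows, each a list of 3 entries, a list of its own where there are three numbers: the shift along the tool's x, y, z in mm, then the turn, a rotation vector about the tool's x, y, z in rad, then the finger opening in mm, from 0 to 94. A call has exactly 10 rows; each row shifts and turns the commanded pose from where the row before left it, along the tool's axes as they then stand; what a row does not reach is not made up. A row lasts 1/12 s, in which the tool goes at most 41.7 mm and 7.16 degrees, less where a joint would pass 70% of its speed; a pose out of reach is approached as far as the arm can. A call is refused whole if a number of a shift passes 41.7 or a number of a turn 0.125, either way. A call with a gripper value outside its range is refused whole. The fingers move at their own pace and stop on an object; the grip force is fixed at half the most. Time passes only in rows, so rows that do not move let the fingers close, or fill a call up. It gives the time, the measured TCP pose, the force, the opening and the grip force at its end, in the units of the state.
- env.state(): the state, without advancing time (a new reading comes with each control period).
- viewer.get_image(name): name is "scene" or "top" or "wrist"; returns the picture (384x512x3 uint8, red, green, blue); there is no depth.
- viewer.get_calibration(name): a dict with "mtx" (3x3 intrinsics, pixels), "rvec" (rotation vector, rad) and "tvec" (3), from world to camera coordinates, as OpenCV has them. Camera axes: x right, y down, z forward; pixel columns grow to the right and rows downward; lengths in m; the calibration is good to about 2 mm. A picture is of the moment at which its call begins: read the wrist's pose just before it. get_calibration takes no time and is no camera call; for the wrist camera it gives the pose at the moment of the call.
- env.finish_job(): hands the job in; it is judged then, once.
Trained networks look in the newest picture that a camera, given by its name, has taken for a name from the list of things; names that differ only in an ending like _2 or _b are one class to them, and where a whole thing is asked for, a point or a joint stands for the part that bears it (a point fixed in the world has none). Each returns a list of dicts, best first, with "conf" (0 to 1); they miss things now and then, are a little off and sometimes report something else, mostly with a low value. They report only what shows in the picture. A call takes as long as a camera call.
- models.look_for(camera, target): "extent" ([left, top, width, height] in pixels, round what is visible of it).
The state is a dict: "time_s": time; "qpos": joint angles; "joint_velocities": joint speeds; "tau": joint torques, N m; "tool_pos": TCP position; "eef_rot": TCP orientation; "ft_force": force on the tool from outside, world axes, zero at the start; "torque": the same for the moment, N m; "opening": opening from 0.0 (shut) to 1.0 (fully open); "gripper_force": force on a finger pad.
Only numpy, scipy, OpenCV 4.12 (cv2) and the standard library are available. Lean on these libraries where they do the work, as an engineer would, in place of code of your own. Each camera call takes 0.05 s, during which the arm holds its last target. There are 200 camera calls.

TASK

First wipe the three copper offcuts off the photo plate onto the bench with the yellow scraper block in the gripper, never touching the sharp offcuts with the fingers, and stand the scraper on the bench clear of the plate. Then lift the two grey filter modules one after the other, judge by force which is heavier, and leave the lighter one standing upright where it stood. Finish while holding the heavier one still and upright in the gripper over the middle of the plate, its underside about 10 cm above it; do not put it down, and leave the screwdriver and the coax plug alone.

Things in the scene. Friction and masses are not known exactly. Their poses are not given: they have to be found in the camera images.
- plate_top (a point): the photo plate: fixed flat plate 140 (own x) x 100 (own y) x 12 mm thick on the bench, white face in a black frame with a small blue ring of 28 mm at its middle. This point is the middle of its top face, 12 mm above the bench; own x runs along its long side, roughly away from the robot. There is free bench for 80 mm beyond its +x end
- scraper_center (a point): the scraper block, standing on the bench: 120 mm long (own y), 26 mm thick (own x), 56 mm tall; lower 22 mm black rubber over the full length, above it a yellow grip 90 mm long. This point is its centre, 28 mm above its underside; own z points up. Weighs 0.13 kg
- offcut_1_center (a point): copper bus-bar offcut, a chip 18 x 12 x 6 mm, lying flat on the photo plate at the start. This point is its centre, 3 mm above its underside. Weighs 11 g, sharp-edged
- offcut_2_center (a point): copper bus-bar offcut, a chip 16 x 12 x 6 mm, lying flat on the photo plate at the start. This point is its centre, 3 mm above its underside. Weighs 11 g, sharp-edged
- offcut_3_center (a point): copper bus-bar offcut, a chip 14 x 12 x 6 mm, lying flat on the photo plate at the start. This point is its centre, 3 mm above its underside. Weighs 11 g, sharp-edged
- filter_p_center (a point): one of two grey filter modules that look the same outside: upright block 40 (own x) x 32 (own y) x 60 mm tall, black band near the top, screw connector on top (18 mm wide at its foot, 12 mm high), standing on the bench. This point is its centre, 30 mm above its underside; own z points up. One of the two is nearly empty, the other has a heavy core and clearly heavier (each weighs 0.12 to 0.5 kg, and they differ by at least 0.15 kg); only the weight tells which
- filter_q_center (a point): one of two grey filter modules that look the same outside: upright block 40 (own x) x 32 (own y) x 60 mm tall, black band near the top, screw connector on top (18 mm wide at its foot, 12 mm high), standing on the bench. This point is its centre, 30 mm above its underside; own z points up. One of the two is nearly empty, the other has a heavy core and clearly heavier (each weighs 0.12 to 0.5 kg, and they differ by at least 0.15 kg); only the weight tells which
- screwdriver_grip (a point): bystander: screwdriver with a red handle, 190 mm long, lying on the bench beyond the scraper; this point is in the handle. Leave it alone
- coax_plug_center (a point): bystander: brass coax plug with a blue sleeve, about 66 mm long and 17 mm high, lying to the right; this point is in its body. Leave it alone

How it is judged:
On the way, in this order (a step that is already met when the one before it is completed fails the run):
1. all three offcuts are off the plate while the scraper is held in the gripper (height (world z) of each of offcut_1_center, offcut_2_center, offcut_3_center below 0.0115 m and contact force between the fingers and scraper above 0.5 N), for 0.1 s.
2. the lighter module has been lifted clear while the heavier stands on the bench (((height (world z) of filter_q_center above 0.055 m and contact force between the fingers and filter_q above 0.5 N and contact force between filter_p and table above 2.8 N) or (height (world z) of filter_p_center above 0.055 m and contact force between the fingers and filter_p above 0.5 N and contact force between filter_q and table above 2.8 N))), for 0.2 s.
3. the heavier module is lifted clear of the bench while the lighter stands on it, afterwards (it may also have been lifted before) (((height (world z) of filter_p_center above 0.055 m and contact force between the fingers and filter_p above 0.5 N and contact force between filter_q and table below 2.8 N and height (world z) of filter_q_center below 0.035 m) or (height (world z) of filter_q_center above 0.055 m and contact force between the fingers and filter_q above 0.5 N and contact force between filter_p and table below 2.8 N and height (world z) of filter_p_center below 0.035 m))), for 0.2 s.
At the end, for the whole second after the job is handed in: Heavier module held still by the fingers, upright within 0.2 rad, within 35 mm of over the plate's middle, underside 60 to 150 mm above it; lighter one upright within 50 mm of its start; offcut centres below 11.5 mm (off the plate); scraper upright on the bench, let go (height (world z) of each of offcut_1_center, offcut_2_center, offcut_3_center below 0.0115 m and ((horizontal distance between filter_p_center and plate_top below 0.035 m and height (world z) of filter_p_center between 0.102 and 0.192 m and angle between filter_p_center's own z axis and vertical below 0.2 rad and linear speed of each of filter_p, filter_q below 0.02 m/s and contact force between the fingers and filter_p above 1 N and angle between filter_q_center's own z axis and vertical below 0.1 rad and distance of filter_q_center from where it was at the start of the episode below 0.05 m and contact force between filter_q and table below 2.8 N) or (horizontal distance between filter_q_center and plate_top below 0.035 m and height (world z) of filter_q_center between 0.102 and 0.192 m and angle between filter_q_center's own z axis and vertical below 0.2 rad and linear speed of each of filter_q, filter_p below 0.02 m/s and contact force between the fingers and filter_q above 1 N and angle between filter_p_center's own z axis and vertical below 0.1 rad and distance of filter_p_center from where it was at the start of the episode below 0.05 m and contact force between filter_p and table below 2.8 N)) and angle between scraper_center's own z axis and vertical below 0.1 rad and height (world z) of scraper_center below 0.033 m and linear speed of scraper below 0.02 m/s and contact force between the fingers and scraper below 0.1 N); the arm keeps its last pose, push and grip.
It fails at once if the fingers touch an offcut (contact force between the fingers and offcut_1 above 0.3 N or contact force between the fingers and offcut_2 above 0.3 N or contact force between the fingers and offcut_3 above 0.3 N).
It fails at once if the screwdriver or the coax plug is moved by more than 30 mm (distance of any of screwdriver_grip, coax_plug_center from where it was at the start of the episode above 0.03 m).
It also fails if it takes over 72 s, if anything falls off the work surface, if the arm or the gripper's body presses on something with over 40 N, if the wrist force passes 120 N, or if a joint passes its speed limit or range.

## Working session

There is one attempt and no reset: what is moved stays moved. The work goes in short steps, Python scripts to look and compute and a shell command to move; the robot and the scene stay as the last step left them, time stands still between calls to the robot, and variables do not carry over. Pictures are saved under pics/ and viewed, at most 10 in all, crops included, and the job is handed in when it is done.

```bash
mkdir -p pics; ls
cat > h.py <<'E'
import numpy as np, cv2
from workcell import env, viewer, models
def ray(cam,px,z):
    c=viewer.get_calibration(cam);R,_=cv2.Rodrigues(np.array(c["rvec"],float));t=np.array(c["tvec"],float).ravel()
    p=cv2.undistortPoints(np.array([[px]],float),np.array(c["mtx"],float),None).ravel()
    o=-R.T@t;d=R.T@np.array([p[0],p[1],1.]);return (o+d*(z-o[2])/d[2])
def proj(cam,P):
    c=viewer.get_calibration(cam);return cv2.projectPoints(np.array(P,float).reshape(-1,1,3),np.array(c["rvec"],float),np.array(c["tvec"],float),np.array(c["mtx"],float),None)[0].reshape(-1,2)
def save(cam,n,crop=None,s=1.5):
    im=viewer.get_image(cam)[:,:,::-1]
    if crop: x,y,w,h=crop;im=im[y:y+h,x:x+w]
    cv2.imwrite(f"pics/{n}.png",cv2.resize(im,None,fx=s,fy=s,interpolation=cv2.INTER_CUBIC));return im
E
python3 - <<'E'
from h import *
print(env.state())
save("top","top0");
for n in ["plate_top","scraper_center","offcut_1_center","filter_p_center","screwdriver_grip","coax_plug_center"]:
    for d in models.look_for("top",n)[:4]:
        e=d["extent"];c=(e[0]+e[2]/2,e[1]+e[3]/2);print(n,np.round(e),round(d["conf"],2),ray("top",c,0.012).round(3))
save("scene","scene0")
c=viewer.get_calibration("top");print(c)
E
```

```text
pics
{'time_s': 0.0, 'qpos': array([-1.25751329e+00,  2.07409643e-01,  1.54290221e+00, -1.14270768e-05,
        1.39351206e+00, -1.50495380e-01]), 'joint_velocities': array([-0.00013016, -0.0002472 , -0.00205024, -0.00066642,  0.0010004 ,
       -0.00086175]), 'tau': array([-2.86350860e-05, -3.70876372e+01, -2.81413150e+01,  6.98878686e-02,
        3.61686875e-02, -1.53293290e-04]), 'tool_pos': array([ 0.25695752, -0.51350715,  0.20432124]), 'eef_rot': array([ 9.73233121e-01,  2.29817420e-01, -9.63091572e-05, -1.11147626e-03]), 'ft_force': array([-0.4394184 , -0.65352572, -0.27208084]), 'torque': array([ 0.04179175, -0.04384833,  0.00363106]), 'gripper_force': 0.0, 'opening': 0.9996202733575188}
plate_top [189. 194.  44.  51.] 0.87 [0.471 0.066 0.012]
scraper_center [105. 217.  49.  20.] 0.84 [0.448 0.287 0.012]
filter_p_center [336. 154.  21.  19.] 0.57 [ 0.639 -0.313  0.012]
screwdriver_grip [ 91. 123.  43.  44.] 0.85 [0.678 0.352 0.012]
screwdriver_grip [391. 230.  14.  26.] 0.53 [ 0.419 -0.447  0.012]
coax_plug_center [391. 230.  12.  25.] 0.65 [ 0.42  -0.445  0.012]
{'mtx': array([[366.98401074,   0.        , 251.07464888],
       [  0.        , 366.98401074, 188.54111662],
       [  0.        ,   0.        ,   1.        ]]), 'rvec': array([ 2.1624192 , -2.11965558,  0.19176466]), 'tvec': array([-0.0528909 ,  0.55472943,  0.94446816])}
```

View pics/top0.png

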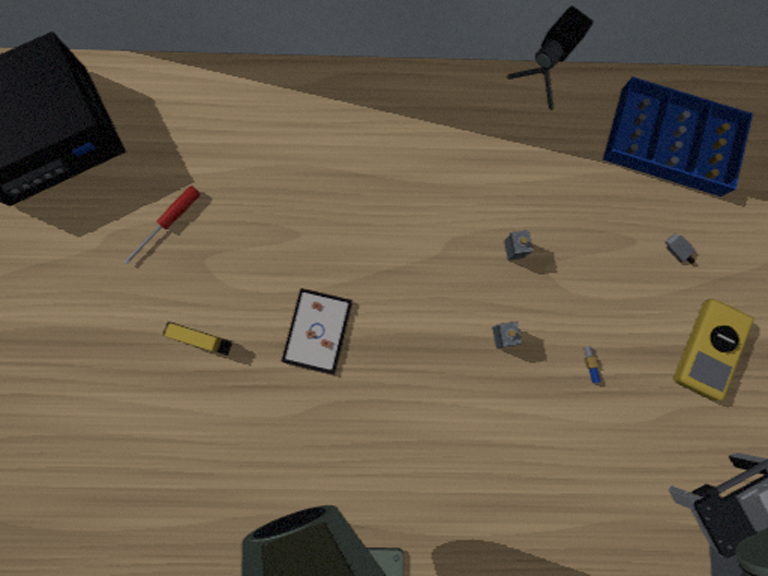

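View pics/scene0.png

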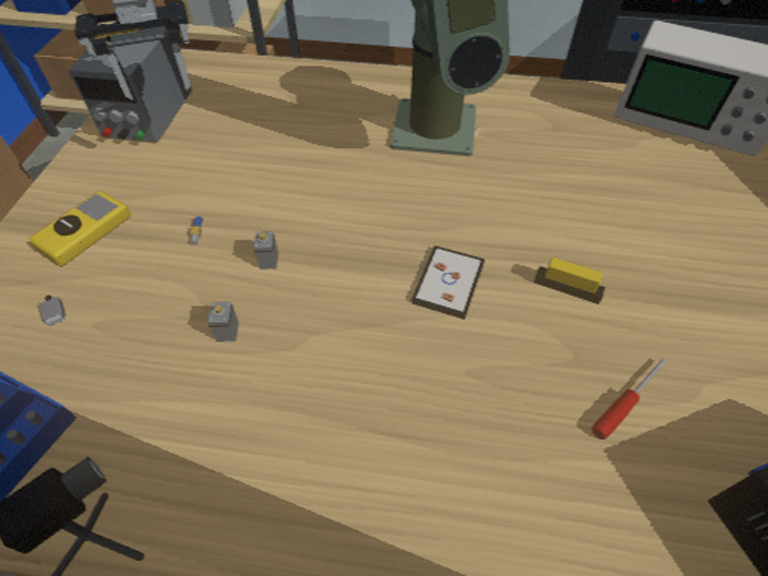

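Top view (1.5x): plate at ~(317,332) with three chips and the blue ring, scraper at (197,338), filters at (520,244) and (508,335), coax at (592,365), screwdriver at (165,222). Scene view agrees. Next I refine the poses by colour and corners.

```bash
cat >> h.py <<'E'
def yaw():
    from scipy.spatial.transform import Rotation as Ro
    x=Ro.from_quat(env.state()["eef_rot"]).as_matrix()[:,0];return np.arctan2(x[1],x[0])
def go(p,psi=None):
    "tool-axes shift (mm), tilt and turn needed; shift in the axes as they now stand; 'after' if turned first"
    from scipy.spatial.transform import Rotation as Ro
    s=env.state();R=Ro.from_quat(s["eef_rot"]);y=yaw()
    d=np.array(p)-s["tool_pos"];print("t",round(s["time_s"],2),"tcp",s["tool_pos"].round(4),"yaw",round(y,3),"shift mm",(R.inv().apply(d)*1000).round(1))
    if psi is not None:
        w=Ro.from_matrix(np.array([[np.cos(psi),np.sin(psi),0],[np.sin(psi),-np.cos(psi),0],[0,0,-1]]).T);w=Ro.from_matrix(np.array([[np.cos(psi),np.sin(psi),0],[np.sin(psi),-np.cos(psi),0],[0,0,-1.]]))
        print("turn",(R.inv()*w).as_rotvec().round(3),"shift if turned first",(w.inv().apply(d)*1000).round(1))
E
python3 - <<'E'
from h import *
im=viewer.get_image("top")[:,:,::-1];hsv=cv2.cvtColor(im,cv2.COLOR_BGR2HSV)
# plate: white face 
def rect(mask,box):
    m=np.zeros_like(mask);x,y,w,h=box;m[y:y+h,x:x+w]=mask[y:y+h,x:x+w]
    cs,_=cv2.findContours(m,cv2.RETR_EXTERNAL,cv2.CHAIN_APPROX_NONE);c=max(cs,key=cv2.contourArea);return cv2.boxPoints(cv2.minAreaRect(c)),cv2.contourArea(c)
w=cv2.inRange(hsv,(0,0,110),(180,40,255))
b,a=rect(w,(180,185,65,75));W=np.array([ray("top",p,.012) for p in b]);print("plate white",a,b.round(1).tolist(),W.mean(0).round(4));e=np.diff(W[:3],axis=0);print([ (np.linalg.norm(v).round(4),np.arctan2(v[1],v[0]).round(3)) for v in e])
yl=cv2.inRange(hsv,(20,130,60),(35,255,255))
b,a=rect(yl,(100,205,65,45));
for z in (.056,.04):
    W=np.array([ray("top",p,z) for p in b]);print("scraper yellow",a,W.mean(0).round(4));e=np.diff(W[:3],axis=0);print([ (np.linalg.norm(v).round(4),np.arctan2(v[1],v[0]).round(3)) for v in e])
# filters: upper face at z=.06 approx pixel centres
for p in ((519,241),(507,332)): print("filter",ray("top",np.array(p)/1.5,.06).round(3))
cp=cv2.inRange(hsv,(0,90,60),(16,255,220));cp[:, :185]=0;cp[:,240:]=0;cp[:190]=0;cp[255:]=0
n,l,st,ce=cv2.connectedComponentsWithStats(cp)
for i in range(1,n):
    if st[i,4]>4: print("chip",st[i,4],ray("top",ce[i],.015).round(3))
R,_=cv2.Rodrigues(viewer.get_calibration("top")["rvec"]);print("cam",-R.T@np.array(viewer.get_calibration("top")["tvec"]).ravel())
go((0.44,0.275,0.25),1.5)
E
```

```text
plate white 1350.0 [[190.10000610351562, 238.5], [201.1999969482422, 194.10000610351562], [231.60000610351562, 201.60000610351562], [220.5, 246.10000610351562]] [0.4717 0.0667 0.012 ]
[(np.float64(0.1257), np.float64(-0.202)), (np.float64(0.0872), np.float64(-1.797))]
scraper yellow 323.5 [0.4524 0.2802 0.056 ]
[(np.float64(0.0264), np.float64(-0.227)), (np.float64(0.0968), np.float64(-1.853))]
scraper yellow 323.5 [0.4534 0.2854 0.04  ]
[(np.float64(0.0268), np.float64(-0.227)), (np.float64(0.0984), np.float64(-1.853))]
filter [ 0.635 -0.297  0.06 ]
filter [ 0.471 -0.272  0.06 ]
chip 19 [0.516 0.068 0.015]
chip 5 [0.471 0.012 0.015]
chip 13 [0.464 0.078 0.015]
chip 24 [0.448 0.049 0.015]
chip 5 [0.439 0.013 0.015]
cam [ 0.39240876 -0.03031652  1.02354217]
t 0.45 tcp [ 0.2572 -0.5142  0.2054] yaw 0.464 shift mm [ 516.5 -624.1  -44.5]
turn [-0.    -0.    -1.036] shift if turned first [800.2 126.5 -44.6]
```

```bash
python3 -m pendant '[[[25.8,-31.2,0],[0,0,0],60],[[25.8,-31.2,0],[0,0,0],60],[[25.8,-31.2,0],[0,0,0],60],[[25.8,-31.2,0],[0,0,0],60],[[25.8,-31.2,0],[0,0,0],60],[[25.8,-31.2,0],[0,0,0],60],[[25.8,-31.2,0],[0,0,0],60],[[25.8,-31.2,0],[0,0,0],60],[[25.8,-31.2,0],[0,0,0],60],[[25.8,-31.2,0],[0,0,0],60]]'
python3 -m pendant '[[[25.8,-31.2,0],[0,0,0],60],[[25.8,-31.2,0],[0,0,0],60],[[25.8,-31.2,0],[0,0,0],60],[[25.8,-31.2,0],[0,0,0],60],[[25.8,-31.2,0],[0,0,0],60],[[25.8,-31.2,0],[0,0,0],60],[[25.8,-31.2,0],[0,0,0],60],[[25.8,-31.2,0],[0,0,0],60],[[25.8,-31.2,0],[0,0,0],60],[[25.8,-31.2,0],[0,0,0],60]]'
python3 -m pendant '[[[0,0,0],[0,0,-0.12],60],[[0,0,0],[0,0,-0.12],60],[[0,0,0],[0,0,-0.12],60],[[0,0,0],[0,0,-0.12],60],[[0,0,0],[0,0,-0.12],60],[[0,0,0],[0,0,-0.12],60],[[0,0,0],[0,0,-0.12],60],[[0,0,0],[0,0,0],60],[[0,0,0],[0,0,0],60],[[0,0,0],[0,0,0],60]]'
cat >> h.py <<'E'
def scr(cam="wrist"):
    im=viewer.get_image(cam)[:,:,::-1];hsv=cv2.cvtColor(im,cv2.COLOR_BGR2HSV)
    m=cv2.inRange(hsv,(20,130,50),(35,255,255));cs,_=cv2.findContours(m,cv2.RETR_EXTERNAL,cv2.CHAIN_APPROX_NONE);c=max(cs,key=cv2.contourArea)
    b=cv2.boxPoints(cv2.minAreaRect(c));W=np.array([ray(cam,p,.056) for p in b]);print("box",b.round().tolist(),W.mean(0).round(4))
    for v in np.diff(W[:3],axis=0): print(np.linalg.norm(v).round(4),np.arctan2(v[1],v[0]).round(3))
E
python3 - <<'E'
from h import *
go((0.45,0.28,.03),1.3);scr();save("wrist","w1")
print(proj("wrist",[(.45,.28,.056)]), env.state()["qpos"].round(2))
E
```

```text
time_s: 1.28
tool_pos: [0.3484, -0.1181, 0.2058]
eef_rot: [0.973, 0.229, 0.001, 0.0]
ft_force: [1.2, -0.1, -0.1]
opening: 0.639
gripper_force: 0.0
time_s: 2.12
tool_pos: [0.4396, 0.277, 0.2056]
eef_rot: [0.973, 0.23, 0.0, 0.0]
ft_force: [0.2, -0.7, 0.4]
opening: 0.638
gripper_force: 0.0
time_s: 2.95
tool_pos: [0.4396, 0.2746, 0.2055]
eef_rot: [0.796, 0.606, 0.0, 0.0]
ft_force: [-0.4, 0.1, -0.8]
opening: 0.642
gripper_force: 0.0
t 2.95 tcp [0.4396 0.2746 0.2055] yaw 1.301 shift mm [  7.9   8.6 175.5]
turn [ 0.    -0.     0.001] shift if turned first [  7.9   8.6 175.5]
box [[150.0, 345.0], [502.0, 345.0], [502.0, 362.0], [150.0, 362.0]] [0.4639 0.0258 0.056 ]
0.4538 -0.271
0.0269 -1.647
[[264.52264301 170.98433614]] [0.39 0.09 1.68 0.   1.38 0.66]
```

View pics/w1.png

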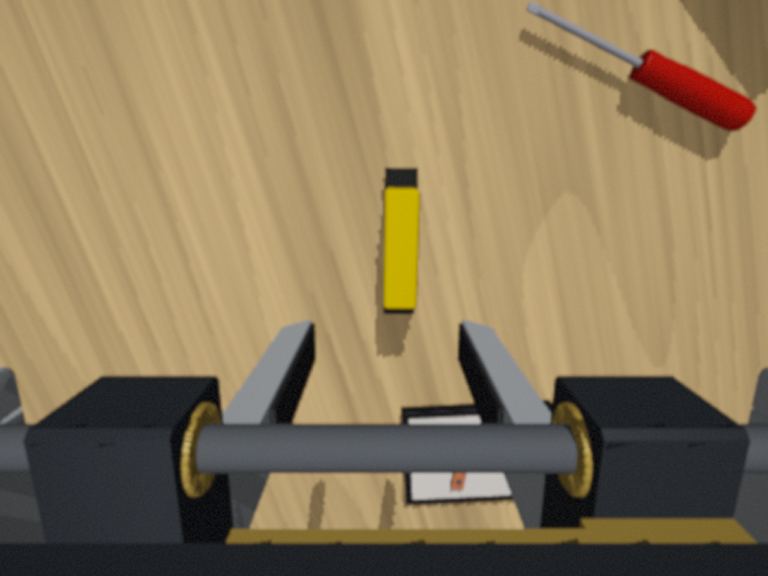

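The wrist view shows the scraper's yellow top from (386,187) to (414,308) in the 1.5x picture, almost aligned with the tool; the screwdriver is well clear.

Run:
```python
from h import *
W=np.array([ray("wrist",np.array(p)/1.5,.056) for p in ((386,187),(418.5,188),(414.5,309),(383.5,308))]);c=W.mean(0);v=(W[0]+W[1]-W[2]-W[3])/2
print(c.round(4),np.linalg.norm(v),np.arctan2(v[1],v[0]),np.linalg.norm(W[0]-W[1]))
go((c[0],c[1],.029),np.arctan2(v[1],v[0]))
```

```text
[0.4539 0.2839 0.056 ] 0.08989931819697575 1.282005273370132 0.02309368330111165
t 3.05 tcp [0.4396 0.2747 0.2055] yaw 1.302 shift mm [ 12.7  11.4 176.5]
turn [ 0.   -0.    0.02] shift if turned first [ 13.   11.1 176.5]
```

```bash
python3 -m pendant '[[[12.8,11.3,0],[0,0,0.02],60],[[0,0,35],[0,0,0],60],[[0,0,35],[0,0,0],60],[[0,0,35],[0,0,0],60],[[0,0,35],[0,0,0],60],[[0,0,25],[0,0,0],60],[[0,0,11.5],[0,0,0],60],[[0,0,0],[0,0,0],60],[[0,0,0],[0,0,0],0],[[0,0,0],[0,0,0],0]]'
python3 -m pendant '[[[0,0,0],[0,0,0],0],[[0,0,0],[0,0,0],0],[[0,0,0],[0,0,0],0],[[0,0,0],[0,0,0],0],[[0,0,-10],[0,0,0],0],[[0,0,-20],[0,0,0],0],[[0,0,-25],[0,0,0],0],[[0,0,-10],[0,0,0],0],[[0,0,0],[0,0,0],0],[[0,0,0],[0,0,0],0]]'
python3 - <<'E'
from h import *
u=np.array([np.cos(-.212),np.sin(-.212)]);c=np.array([.4717,.0667])
s=c-u*0.095
go((s[0],s[1],.094),np.pi/2-.212)
go((s[0],s[1],.042),np.pi/2-.212)
save("wrist","w2")
E
```

```text
time_s: 3.88
tool_pos: [0.4558, 0.2849, 0.031]
eef_rot: [0.801, 0.599, 0.002, 0.0]
ft_force: [-0.2, 0.2, 0.8]
opening: 0.531
gripper_force: 0.0
time_s: 4.72
tool_pos: [0.4542, 0.2841, 0.0945]
eef_rot: [0.801, 0.599, 0.001, 0.0]
ft_force: [-0.5, 0.1, -1.2]
opening: 0.273
gripper_force: 29.9
t 4.72 tcp [0.4542 0.2841 0.0945] yaw 1.284 shift mm [-2.107e+02 -1.640e+01  2.000e-01]
turn [ 0.001 -0.001 -0.075] shift if turned first [-208.9  -32.1    0.5]
t 4.72 tcp [0.4542 0.2841 0.0945] yaw 1.284 shift mm [-210.7  -16.4   52.2]
turn [ 0.001 -0.001 -0.075] shift if turned first [-208.9  -32.1   52.5]
```

View pics/w2.png

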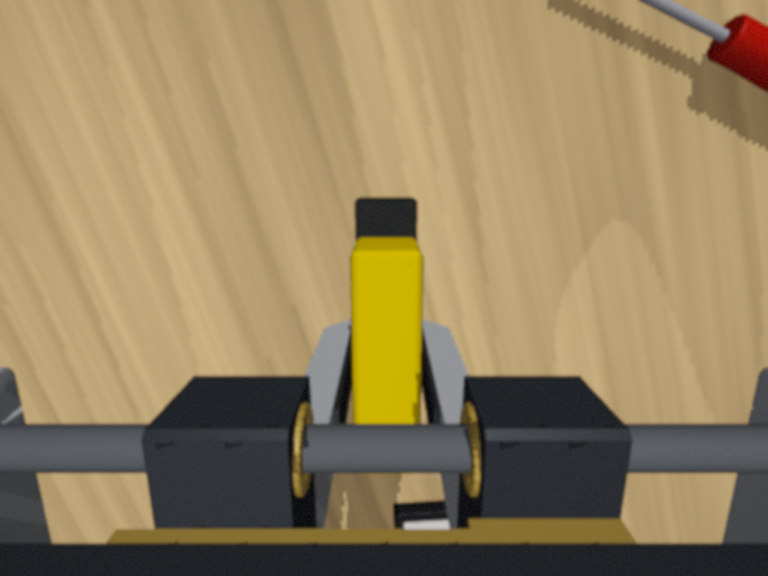

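```bash
python3 -m pendant '[[[0,0,0],[0,0,-0.075],0],[[-35,-5.4,0],[0,0,0],0],[[-35,-5.4,0],[0,0,0],0],[[-35,-5.4,0],[0,0,0],0],[[-35,-5.4,0],[0,0,0],0],[[-35,-5.4,0],[0,0,0],0],[[-34,-5.1,0],[0,0,0],0],[[0,0,30],[0,0,0],0],[[0,0,22],[0,0,0],0],[[0,0,0],[0,0,0],0]]'
python3 - <<'E'
from h import *
u=np.array([np.cos(-.212),np.sin(-.212)]);c=np.array([.4717,.0667])
s=c+u*0.115
go((s[0],s[1],.0416),np.pi/2-.212)
save("top","t2",(150,160,130,110),4); save("scene","s2")
E
```

```text
time_s: 5.6
tool_pos: [0.3727, 0.0856, 0.0375]
eef_rot: [0.779, 0.627, -0.004, -0.004]
ft_force: [-1.1, -0.5, -1.2]
opening: 0.275
gripper_force: 29.9
t 5.6 tcp [0.3727 0.0856 0.0375] yaw 1.357 shift mm [  2.8 215.7  -6.5]
turn [-0.011  0.002 -0.002] shift if turned first [  2.3 215.8  -4.1]
```

View pics/s2.png

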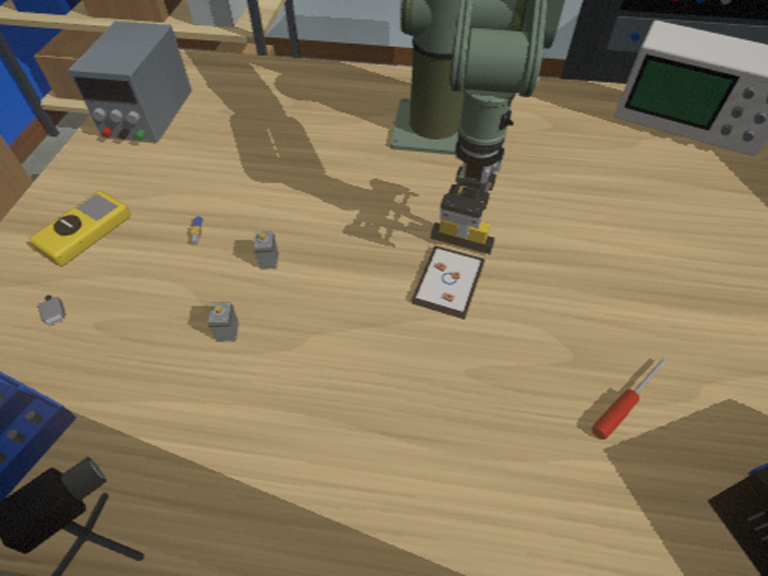

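Scraper is just before the plate's near end (463,240), square to it, and the chips are still on the plate. I let the arm settle before wiping.

```bash
python3 -m pendant '[[[0,0,0],[0,0,0],0],[[0,0,0],[0,0,0],0],[[0,0,0],[0,0,0],0],[[0,0,0],[0,0,0],0],[[0,0,0],[0,0,0],0],[[0,0,0],[0,0,0],0],[[0,0,0],[0,0,0],0],[[0,0,0],[0,0,0],0],[[0,0,0],[0,0,0],0],[[0,0,0],[0,0,0],0]]'
python3 - <<'E'
from h import *
u=np.array([np.cos(-.212),np.sin(-.212)]);c=np.array([.4717,.0667])
s=c+u*0.115
go((s[0],s[1],.0416),np.pi/2-.212)
E
```

```text
time_s: 6.53
tool_pos: [0.3785, 0.0864, 0.0419]
eef_rot: [0.778, 0.628, -0.0, -0.0]
ft_force: [-0.4, -0.8, -0.2]
opening: 0.277
gripper_force: 29.9
t 6.53 tcp [0.3785 0.0864 0.0419] yaw 1.359 shift mm [  0.3 210.3   0.3]
turn [-0. -0. -0.] shift if turned first [  0.3 210.3   0.3]
```

```bash
python3 -m pendant '[[[0,10,0],[0,0,0],0],[[0,10,0],[0,0,0],0],[[0,10,0],[0,0,0],0],[[0,10,0],[0,0,0],0],[[0,10,0],[0,0,0],0],[[0,10,0],[0,0,0],0],[[0,10,0],[0,0,0],0],[[0,10,0],[0,0,0],0],[[0,10,0],[0,0,0],0],[[0,10,0],[0,0,0],0]]'
python3 -m pendant '[[[0,10,0],[0,0,0],0],[[0,10,0],[0,0,0],0],[[0,10,0],[0,0,0],0],[[0,10,0],[0,0,0],0],[[0,10,0],[0,0,0],0],[[0,10,0],[0,0,0],0],[[0,10,0],[0,0,0],0],[[0,10,0],[0,0,0],0],[[0,10,0],[0,0,0],0],[[0,10,0],[0,0,0],0]]'
python3 -m pendant '[[[0,10,0],[0,0,0],0],[[0,0,0],[0,0,0],0],[[0,0,0],[0,0,0],0],[[0,0,0],[0,0,0],0],[[0,0,0],[0,0,0],0],[[0,0,0],[0,0,0],0],[[0,0,0],[0,0,0],0],[[0,0,0],[0,0,0],0],[[0,0,0],[0,0,0],0],[[0,0,0],[0,0,0],0]]'
python3 - <<'E'
from h import *
go((.454,.284,.094),1.282)
im=save("scene","s3",(240,130,160,120),5)
E
```

```text
time_s: 7.37
tool_pos: [0.4779, 0.065, 0.042]
eef_rot: [0.778, 0.628, 0.0, 0.0]
ft_force: [-0.5, 0.4, 0.5]
opening: 0.006
gripper_force: 0.0
time_s: 8.2
tool_pos: [0.575, 0.0442, 0.0419]
eef_rot: [0.778, 0.628, 0.0, 0.0]
ft_force: [0.6, 0.0, 0.0]
opening: 0.004
gripper_force: 0.0
time_s: 9.03
tool_pos: [0.5837, 0.0423, 0.042]
eef_rot: [0.778, 0.628, 0.0, 0.0]
ft_force: [-0.1, 0.4, 0.0]
opening: 0.001
gripper_force: 0.0
t 9.03 tcp [0.5837 0.0423 0.042 ] yaw 1.359 shift mm [ 209.  -177.7  -52. ]
turn [0.    0.    0.077] shift if turned first [ 194.8 -193.2  -52. ]
```

View pics/s3.png

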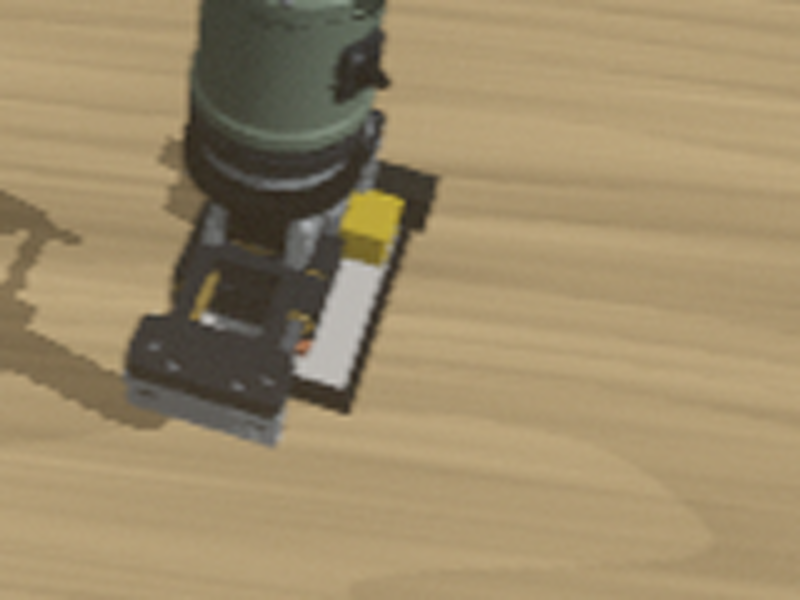

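The scraper was knocked out of the grip at the plate's near edge; in the picture it stands near there at (370,225), with the gripper past it and empty. I lift straight up and move back to look.

```bash
python3 -m pendant '[[[0,0,-40],[0,0,0],60],[[0,0,-40],[0,0,0],60],[[0,0,-40],[0,0,0],60],[[0,0,-40],[0,0,0],60],[[-20,-30,0],[0,0,0],60],[[-20,-30,0],[0,0,0],60],[[-20,-30,0],[0,0,0],60],[[-20,-30,0],[0,0,0],60],[[0,-30,0],[0,0,0],60],[[0,0,0],[0,0,0],60]]'
python3 -m pendant '[[[0,0,0],[0,0,0],60],[[0,0,0],[0,0,0],60],[[0,0,0],[0,0,0],60],[[0,0,0],[0,0,0],60],[[0,0,0],[0,0,0],60],[[0,0,0],[0,0,0],60],[[0,0,0],[0,0,0],60],[[0,0,0],[0,0,0],60],[[0,0,0],[0,0,0],60],[[0,0,0],[0,0,0],60]]'
python3 - <<'E'
from h import *
go((.45,0,.2))
save("wrist","w4")
E
```

```text
time_s: 9.92
tool_pos: [0.4149, -0.0037, 0.2007]
eef_rot: [0.778, 0.628, -0.001, -0.002]
ft_force: [0.2, 0.7, -1.2]
opening: 0.632
gripper_force: 0.0
time_s: 10.75
tool_pos: [0.4203, -0.0044, 0.2019]
eef_rot: [0.778, 0.628, -0.0, -0.0]
ft_force: [-0.5, -1.1, 0.1]
opening: 0.639
gripper_force: 0.0
t 10.75 tcp [ 0.4203 -0.0044  0.2019] yaw 1.359 shift mm [10.5 28.1  1.9]
```

View pics/w4.png

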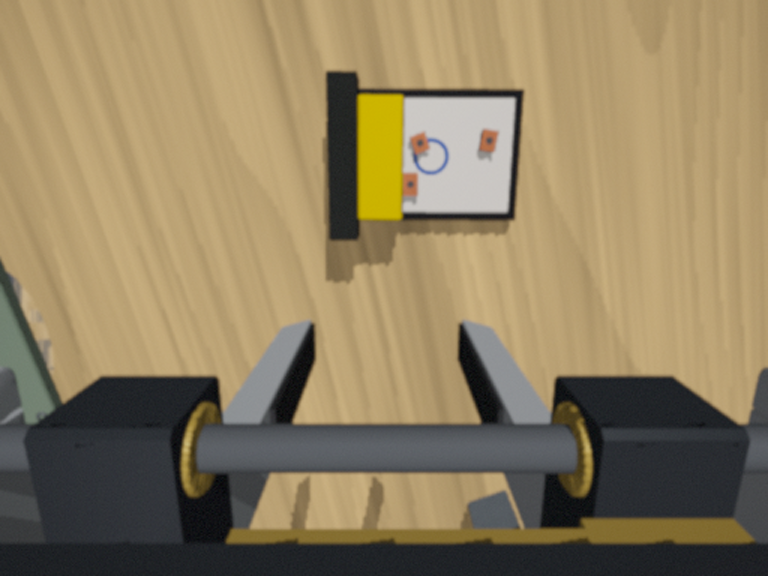

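The scraper has tipped over. It lies with its yellow grip flat on the plate's near half (358–404, 92–220 in the 1.5x picture) and the rubber overhanging the near edge; the three chips are still on the plate. I can grip it by its 90 mm ends as it lies, push the chips off with the grip's flat front, then stand it up by tilting the wrist. First I measure it.

Run:
```python
from h import *
im=cv2.imread("pics/w4.png");hsv=cv2.cvtColor(im,cv2.COLOR_BGR2HSV);m=cv2.inRange(hsv,(20,130,50),(35,255,255));m[300:]=0
cs,_=cv2.findContours(m,cv2.RETR_EXTERNAL,cv2.CHAIN_APPROX_NONE);c=max(cs,key=cv2.contourArea);b=cv2.boxPoints(cv2.minAreaRect(c));print(b.round(1).tolist())
for z in (.038,.043):
    W=np.array([ray("wrist",p/1.5,z) for p in b]);print(z,W.mean(0).round(4))
    for v in np.diff(W[:3],axis=0): print(np.linalg.norm(v).round(4),np.arctan2(v[1],v[0]).round(3))
P=np.array([ray("wrist",np.array(p)/1.5,.012) for p in ((523,91),(515,219))]);print("plate far corners",P.round(4),P.mean(0))
for p in ((420,144),(410,184),(488,141),(431,156)): print("chip/ring",ray("wrist",np.array(p)/1.5,.016).round(4))
print("rubber rear corners",[ray("wrist",np.array(p)/1.5,.038).round(4) for p in ((328,72),(331,239))])
c=W=np.array([ray("wrist",p/1.5,.038) for p in b]).mean(0);go((c[0],c[1],.12),-.21)
```

```text
[[356.0, 92.0], [403.0, 92.0], [403.0, 221.0], [356.0, 221.0]]
0.038 [0.4328 0.0725 0.038 ]
0.0332 -0.213
0.0908 -1.775
0.043 [0.4328 0.0723 0.043 ]
0.0327 -0.213
0.0895 -1.775
plate far corners [[0.5497 0.0984 0.012 ]
 [0.5298 0.0037 0.012 ]] [0.53973133 0.0510368  0.012     ]
chip/ring [0.4655 0.077  0.016 ]
chip/ring [0.4519 0.0491 0.016 ]
chip/ring [0.5171 0.0681 0.016 ]
chip/ring [0.4721 0.0665 0.016 ]
rubber rear corners [array([0.4102, 0.1371, 0.038 ]), array([0.3839, 0.0226, 0.038 ])]
t 10.8 tcp [ 0.4203 -0.0044  0.2019] yaw 1.359 shift mm [77.8 -4.  81.9]
turn [-0.     0.     1.569] shift if turned first [ -3.8 -77.8  81.9]
```

```bash
python3 -m pendant '[[[26,-21.3,0],[0,0,0],94],[[26,-21.3,0],[0,0,0],94],[[26,-21.3,0],[0,0,0],94],[[0,0,0],[0,0,0.12],94],[[0,0,0],[0,0,0.12],94],[[0,0,0],[0,0,0.12],94],[[0,0,0],[0,0,0.12],94],[[0,0,0],[0,0,0.12],94],[[0,0,0],[0,0,0.12],94],[[0,0,0],[0,0,0.12],94]]'
python3 -m pendant '[[[0,0,0],[0,0,0.12],94],[[0,0,0],[0,0,0.12],94],[[0,0,0],[0,0,0.12],94],[[0,0,0],[0,0,0.12],94],[[0,0,0],[0,0,0.12],94],[[0,0,0],[0,0,0.12],94],[[0,0,0],[0,0,0.01],94],[[0,0,0],[0,0,0],94],[[0,0,0],[0,0,0],94],[[0,0,0],[0,0,0],94]]'
cat >> h.py <<'E'
def yel(z,cam="wrist",lo=230):
    im=viewer.get_image(cam)[:,:,::-1];im=cv2.resize(im,None,fx=3,fy=3,interpolation=cv2.INTER_CUBIC);hsv=cv2.cvtColor(im,cv2.COLOR_BGR2HSV)
    m=cv2.inRange(hsv,(20,130,50),(35,255,255));m[lo*3:]=0
    cs,_=cv2.findContours(m,cv2.RETR_EXTERNAL,cv2.CHAIN_APPROX_NONE);c=max(cs,key=cv2.contourArea);b=(cv2.boxPoints(cv2.minAreaRect(c))-1)/3
    W=np.array([ray(cam,p,z) for p in b]);print("px",b.round(1).tolist(),"c",W.mean(0).round(4),[(np.linalg.norm(v).round(4),np.arctan2(v[1],v[0]).round(3)) for v in np.diff(W[:3],axis=0)])
    return W.mean(0)
E
python3 - <<'E'
from h import *
c=yel(.038);go((c[0],c[1],.017),-.213);print(env.state()["qpos"].round(2),env.state()["opening"])
E
```

```text
time_s: 11.63
tool_pos: [0.3742, 0.0853, 0.202]
eef_rot: [0.967, 0.254, 0.0, 0.0]
ft_force: [0.7, 0.4, -0.4]
opening: 1.001
gripper_force: 0.0
time_s: 12.47
tool_pos: [0.3742, 0.0853, 0.202]
eef_rot: [0.995, -0.105, 0.0, -0.0]
ft_force: [-0.4, -0.0, -0.4]
opening: 1.002
gripper_force: 0.0
px [[216.60000610351562, 107.0], [299.0, 106.30000305175781], [299.29998779296875, 139.60000610351562], [216.8000030517578, 140.3000030517578]] c [0.4322 0.0726 0.038 ] [(np.float64(0.0904), np.float64(-1.774)), (np.float64(0.0362), np.float64(2.973))]
t 12.52 tcp [0.3743 0.0853 0.202 ] yaw -0.21 shift mm [ 59.3   0.4 185. ]
turn [-0.    -0.     0.003] shift if turned first [ 59.3   0.2 185. ]
[-0.   -0.22  1.97  0.    1.39  1.78] 1.006328798924162
```

```bash
python3 -m pendant '[[[29.7,0.2,0],[0,0,0],94],[[29.7,0.2,0],[0,0,0],94],[[0,0,35],[0,0,0],94],[[0,0,35],[0,0,0],94],[[0,0,35],[0,0,0],94],[[0,0,25],[0,0,0],94],[[0,0,15],[0,0,0],94],[[0,0,8],[0,0,0],94],[[0,0,4],[0,0,0],94],[[0,0,0],[0,0,0],94]]'
python3 -m pendant '[[[0,0,3],[0,0,0],94],[[0,0,3],[0,0,0],94],[[0,0,3],[0,0,0],94],[[0,0,0],[0,0,0],94],[[0,0,0],[0,0,0],94],[[0,0,0],[0,0,0],94],[[0,0,0],[0,0,0],94],[[0,0,0],[0,0,0],94],[[0,0,0],[0,0,0],94],[[0,0,0],[0,0,0],94]]'
```

```text
time_s: 13.35
tool_pos: [0.4322, 0.0725, 0.0447]
eef_rot: [0.994, -0.105, -0.0, 0.0]
ft_force: [-0.3, 0.2, -0.1]
opening: 1.0
gripper_force: 0.0
time_s: 14.18
tool_pos: [0.4323, 0.0725, 0.036]
eef_rot: [0.994, -0.105, 0.0, -0.0]
ft_force: [0.1, 0.4, -0.7]
opening: 1.0
gripper_force: 0.0
```

```bash
python3 -m pendant '[[[0,0,5],[0,0,0],94],[[0,0,5],[0,0,0],94],[[0,0,5],[0,0,0],94],[[0,0,4],[0,0,0],94],[[0,0,0],[0,0,0],94],[[0,0,0],[0,0,0],0],[[0,0,0],[0,0,0],0],[[0,0,0],[0,0,0],0],[[0,0,0],[0,0,0],0],[[0,0,0],[0,0,0],0]]'
python3 -m pendant '[[[0,0,-1],[0,0,0],0],[[0,0,-0.5],[0,0,0],0],[[0,0,0],[0,0,0],0],[[0,0,0],[0,0,0],0],[[0,0,0],[0,0,0],0],[[0,0,0],[0,0,0],0],[[0,0,0],[0,0,0],0],[[0,0,0],[0,0,0],0],[[0,0,0],[0,0,0],0],[[0,0,0],[0,0,0],0]]'
python3 - <<'E'
from h import *
c=np.array([.4717,.0667]);u=np.array([np.cos(.205),-np.sin(.205)])
p=c+u*(.07+.032-.017);go((p[0],p[1],.0185),-.21)
E
```

```text
time_s: 15.02
tool_pos: [0.4323, 0.0725, 0.017]
eef_rot: [0.994, -0.105, 0.0, -0.0]
ft_force: [0.4, 1.1, -1.6]
opening: 0.956
gripper_force: 30.0
time_s: 15.85
tool_pos: [0.4322, 0.0725, 0.0184]
eef_rot: [0.994, -0.105, -0.0, -0.0]
ft_force: [-0.0, -0.3, -2.4]
opening: 0.955
gripper_force: 30.0
t 15.85 tcp [0.4322 0.0725 0.0184] yaw -0.211 shift mm [ 1.248e+02 -3.200e+00 -1.000e-01]
turn [-0.     0.    -0.001] shift if turned first [ 1.248e+02 -3.000e+00 -1.000e-01]
```

```bash
python3 -m pendant '[[[5,0,0],[0,0,0],0],[[9,0,0],[0,0,0],0],[[9,0,0],[0,0,0],0],[[9,0,0],[0,0,0],0],[[9,0,0],[0,0,0],0],[[9,0,0],[0,0,0],0],[[9,0,0],[0,0,0],0],[[9,0,0],[0,0,0],0],[[9,0,0],[0,0,0],0],[[9,0,0],[0,0,0],0]]'
python3 -m pendant '[[[9,0,0],[0,0,0],0],[[9,0,0],[0,0,0],0],[[9,0,0],[0,0,0],0],[[9,0,0],[0,0,0],0],[[3,0,0],[0,0,0],0],[[0,0,0],[0,0,0],0],[[0,0,0],[0,0,0],0],[[0,0,0],[0,0,0],0],[[0,0,0],[0,0,0],0],[[0,0,0],[0,0,0],0]]'
python3 - <<'E'
from h import *
go((.45,.2,.25),2.93)
save("scene","s5",(240,130,160,120),5)
E
```

```text
time_s: 16.68
tool_pos: [0.5172, 0.0542, 0.0183]
eef_rot: [0.994, -0.105, -0.0, 0.0]
ft_force: [-0.2, 0.1, -1.5]
opening: 0.954
gripper_force: 30.0
time_s: 17.52
tool_pos: [0.554, 0.0464, 0.0184]
eef_rot: [0.994, -0.105, -0.0, 0.0]
ft_force: [0.6, -0.1, -1.0]
opening: 0.96
gripper_force: 30.0
t 17.52 tcp [0.554  0.0464 0.0184] yaw -0.211 shift mm [-133.9 -128.4 -231.5]
turn [-1.000e-03  0.000e+00 -3.141e+00] shift if turned first [ 133.9  128.3 -231.6]
```

View pics/s5.png

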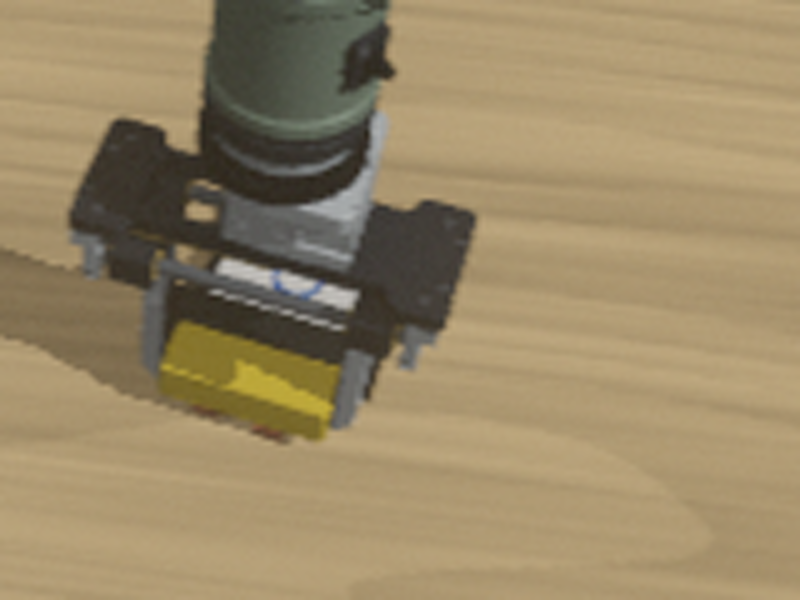

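Gripper holds the scraper past the far end; copper shows only below its front edge at (200,410) and (270,433), down by the bench. I lift, move aside and check the plate numerically.

```bash
python3 -m pendant '[[[0,0,-20],[0,0,0],0],[[0,0,-40],[0,0,0],0],[[0,0,-40],[0,0,0],0],[[0,0,-40],[0,0,0],0],[[0,0,-40],[0,0,0],0],[[-26,-28,0],[0,0,0],0],[[-26,-28,0],[0,0,0],0],[[-26,-28,0],[0,0,0],0],[[-26,-28,0],[0,0,0],0],[[-26,-28,0],[0,0,0],0]]'
python3 -m pendant '[[[0,-20,0],[0,0,-0.12],0],[[0,0,0],[0,0,-0.12],0],[[0,0,0],[0,0,-0.12],0],[[0,0,0],[0,0,-0.12],0],[[0,0,0],[0,0,-0.12],0],[[0,0,0],[0,0,-0.12],0],[[0,0,0],[0,0,-0.12],0],[[0,0,0],[0,0,-0.12],0],[[0,0,0],[0,0,-0.12],0],[[0,0,0],[0,0,-0.12],0]]'
python3 - <<'E'
from h import *
go((.42,.22,.2),3.34-6.2832)
im=viewer.get_image("top")[:,:,::-1].copy()
hsv=cv2.cvtColor(im,cv2.COLOR_BGR2HSV)
cp=cv2.inRange(hsv,(0,90,60),(12,255,220));cp[:, :185]=0;cp[:,245:]=0;cp[:150]=0;cp[255:]=0
n,l,st,ce=cv2.connectedComponentsWithStats(cp)
for i in range(1,n):
    if st[i,4]>4: print("chip",st[i,4],ce[i].round(),ray("top",ce[i],.003).round(3))
save("top","t5",(130,140,140,110),5)
E
```

```text
time_s: 18.4
tool_pos: [0.4553, 0.2115, 0.1986]
eef_rot: [0.994, -0.106, 0.0, -0.0]
ft_force: [-0.1, 0.5, -1.5]
opening: 0.956
gripper_force: 30.0
time_s: 19.23
tool_pos: [0.4605, 0.2299, 0.1984]
eef_rot: [0.879, 0.477, -0.0, -0.0]
ft_force: [0.2, -0.1, -2.0]
opening: 0.956
gripper_force: 30.0
t 19.23 tcp [0.4605 0.2299 0.1984] yaw 0.995 shift mm [-30.4 -28.5  -1.6]
turn [-0.    -0.    -2.345] shift if turned first [41.6 -1.8 -1.6]
chip 32 [216. 188.] [0.564 0.057 0.003]
chip 30 [226. 191.] [0.555 0.027 0.003]
```

View pics/t5.png

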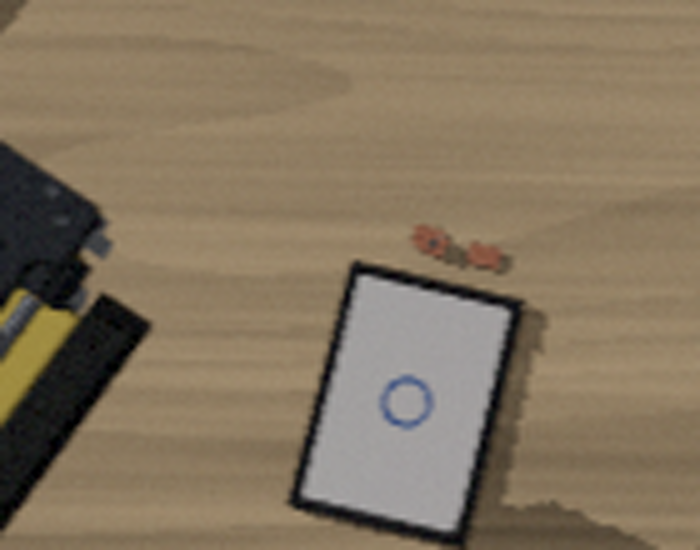

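The plate is clear: only white face and ring. Copper at (432,240) and (487,257) lies on the bench beyond the far end. I see only two blobs, so I look for the third chip with the network and colour in other cameras while continuing the turn.

```bash
python3 -m pendant '[[[0,0,0],[0,0,-0.12],0],[[0,0,0],[0,0,-0.12],0],[[0,0,0],[0,0,-0.12],0],[[0,0,0],[0,0,-0.12],0],[[0,0,0],[0,0,-0.12],0],[[0,0,0],[0,0,-0.12],0],[[0,0,0],[0,0,-0.12],0],[[0,0,0],[0,0,-0.12],0],[[0,0,0],[0,0,-0.12],0],[[0,0,0],[0,0,-0.12],0]]'
python3 -m pendant '[[[0,0,0],[0,0,-0.12],0],[[0,0,0],[0,0,-0.12],0],[[0,0,0],[0,0,-0.12],0],[[0,0,0],[0,0,-0.12],0],[[0,0,0],[0,0,-0.12],0],[[0,0,0],[0,0,-0.12],0],[[0,0,0],[0,0,-0.12],0],[[0,0,0],[0,0,-0.12],0],[[0,0,0],[0,0,-0.12],0],[[0,0,0],[0,0,-0.07],0]]'
python3 - <<'E'
from h import *
go((.42,.22,.2),3.34-6.2832);print(env.state()["qpos"].round(2))
for cam in ("scene","top"):
    im=viewer.get_image(cam)[:,:,::-1].copy()
    for d in models.look_for(cam,"offcut_1_center")[:6]:
        e=d["extent"];print(cam,np.round(e,1),round(d["conf"],2),ray(cam,(e[0]+e[2]/2,e[1]+e[3]/2),.005).round(3))
    hsv=cv2.cvtColor(im,cv2.COLOR_BGR2HSV);cp=cv2.inRange(hsv,(0,100,60),(14,255,230))
    n,l,st,ce=cv2.connectedComponentsWithStats(cp)
    for i in range(1,n):
        p=ray(cam,ce[i],.003)
        if st[i,4]>4 and .35<p[0]<.66 and -.05<p[1]<.25: print(cam,"blob",st[i].tolist(),p.round(3))
E
```

```text
time_s: 20.17
tool_pos: [0.4606, 0.2299, 0.1984]
eef_rot: [0.458, 0.889, -0.0, -0.0]
ft_force: [-1.1, 0.7, -0.9]
opening: 0.956
gripper_force: 30.0
time_s: 21.0
tool_pos: [0.4606, 0.2299, 0.1984]
eef_rot: [-0.099, 0.995, -0.0, -0.0]
ft_force: [-0.5, -0.2, -1.1]
opening: 0.953
gripper_force: 30.0
t 21.0 tcp [0.4606 0.2299 0.1984] yaw -2.943 shift mm [41.8 -1.7 -1.6]
turn [-0. -0.  0.] shift if turned first [41.8 -1.7 -1.6]
[ 0.29  0.08  1.7   0.    1.36 -1.47]
scene blob [278, 208, 8, 5, 33] [0.555 0.027 0.003]
scene blob [289, 209, 8, 9, 44] [0.561 0.057 0.003]
top blob [212, 185, 8, 7, 33] [0.563 0.058 0.003]
top blob [223, 188, 8, 6, 32] [0.555 0.027 0.003]
```

Run:
```python
from h import *
a=viewer.get_image("scene")[195:225,265:305,::-1];b=viewer.get_image("top")[175:205,200:240,::-1]
print(proj("scene",[(.5615,.0575,z) for z in (0,.006,.012)]).round(1),proj("top",[(.5615,.0575,z) for z in (0,.006,.012)]).round(1))
cv2.imwrite("pics/c1.png",np.hstack([cv2.resize(x,None,fx=10,fy=10,interpolation=cv2.INTER_CUBIC) for x in (a,b)]))
```

```text
[[292.8 214.2]
 [293.  212.9]
 [293.2 211.6]] [[215.7 188.5]
 [215.5 188.1]
 [215.4 187.8]]
```

View pics/c1.png

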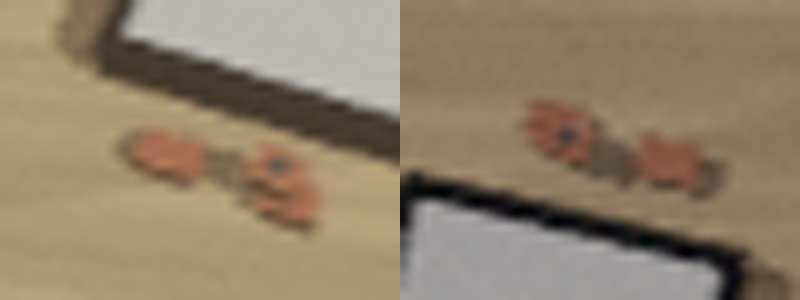

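The chip at left in the top crop (560,130) lies on another one, at bench level beyond the plate, so its centre is about 9 mm or less: all three are off. Now I tilt the tool to bring the scraper upright.

```bash
python3 -m pendant '[[[0,0,0],[0,0.12,0],0],[[0,0,0],[0,0.12,0],0],[[0,0,0],[0,0.12,0],0],[[0,0,0],[0,0.12,0],0],[[0,0,0],[0,0.12,0],0],[[0,0,0],[0,0.12,0],0],[[0,0,0],[0,0.12,0],0],[[0,0,0],[0,0.12,0],0],[[0,0,0],[0,0,0],0],[[0,0,0],[0,0,0],0]]'
cat >> h.py <<'E'
def tilt():
    from scipy.spatial.transform import Rotation as Ro
    s=env.state();R=Ro.from_quat(s["eef_rot"]).as_matrix();print("t",round(s["time_s"],2),"tcp",s["tool_pos"].round(4),"q",s["qpos"].round(2),"F",s["ft_force"].round(1),"open",round(s["opening"]*94,1));print("tool x",R[:,0].round(3),"y",R[:,1].round(3),"z",R[:,2].round(3),"angle",np.arccos(-R[2,2]).round(3))
    return s["tool_pos"],R
E
python3 - <<'E'
from h import *
tilt()
E
```

```text
time_s: 22.13
tool_pos: [0.4604, 0.2296, 0.1941]
eef_rot: [-0.086, 0.882, -0.046, -0.462]
ft_force: [2.0, -0.4, -1.6]
opening: 0.957
gripper_force: 30.0
t 22.13 tcp [0.4604 0.2296 0.1941] q [ 0.26  0.79  1.03  0.07  2.29 -1.49] F [ 2.  -0.4 -1.6] open 90.0
tool x [-0.559 -0.11   0.822] y [-0.195  0.981 -0.001] z [-0.806 -0.161 -0.569] angle 0.965
```

```bash
python3 -m pendant '[[[33,0,0],[0,0.0,0],0],[[-33,0,0],[0,0,0],0],[[-24,0,17],[0,0.1,0],0],[[-26,0,14],[0,0.1,0],0],[[-28,0,11],[0,0.1,0],0],[[-28,0,8],[0,0.06,0],0],[[0,0,0],[0,0,0],0],[[0,0,0],[0,0,0],0],[[0,0,0],[0,0,0],0],[[0,0,0],[0,0,0],0]]'
python3 - <<'E'
from h import *
tilt()
E
```

```text
time_s: 22.97
tool_pos: [0.4665, 0.2315, 0.0874]
eef_rot: [-0.079, 0.791, -0.06, -0.604]
ft_force: [0.3, -0.6, -1.3]
opening: 0.957
gripper_force: 30.0
t 22.97 tcp [0.4665 0.2315 0.0874] q [ 0.26  1.17  0.81  0.09  2.47 -1.49] F [ 0.3 -0.6 -1.3] open 89.9
tool x [-0.257 -0.052  0.965] y [-0.196  0.981  0.001] z [-0.946 -0.189 -0.262] angle 1.306
```

```bash
python3 -m pendant '[[[0,0,0],[0,0.09,0],0],[[-10.3,0,1.8],[0,0,0],0],[[-10.3,0,1.8],[0,0,0],0],[[-10.3,0,1.8],[0,0,0],0],[[-9,0,1.6],[0,0,0],0],[[0,0,0],[0,0,0],0],[[0,0,0],[0,0,0],0],[[0,0,0],[0,0,0],0],[[0,0,0],[0,0,0],0],[[0,0,0],[0,0,0],0]]'
python3 - <<'E'
from h import *
tilt()
E
```

```text
time_s: 23.8
tool_pos: [0.4629, 0.2304, 0.0401]
eef_rot: [-0.075, 0.758, -0.064, -0.645]
ft_force: [-0.3, 0.4, -1.6]
opening: 0.956
gripper_force: 30.0
t 23.8 tcp [0.4629 0.2304 0.0401] q [ 0.26  1.3   0.73  0.1   2.51 -1.48] F [-0.3  0.4 -1.6] open 89.9
tool x [-0.158 -0.032  0.987] y [-0.196  0.981 -0.   ] z [-0.968 -0.193 -0.161] angle 1.409
```

```bash
python3 -m pendant '[[[-0.7,0,0.1],[0,0,0],0],[[-0.7,0,0.1],[0,0,0],0],[[-0.7,0,0.1],[0,0,0],0],[[0,0,0],[0,0,0],0],[[0,0,0],[0,0,0],0],[[0,0,0],[0,0,0],0],[[0,0,0],[0,0,0],0],[[0,0,0],[0,0,0],0],[[0,0,0],[0,0,0],0],[[0,0,0],[0,0,0],0]]'
python3 - <<'E'
from h import *
tilt()
E
```

```text
time_s: 24.63
tool_pos: [0.463, 0.2304, 0.0389]
eef_rot: [-0.075, 0.758, -0.064, -0.645]
ft_force: [1.8, -0.4, 5.5]
opening: 0.955
gripper_force: 30.0
t 24.63 tcp [0.463  0.2304 0.0389] q [ 0.26  1.31  0.73  0.1   2.51 -1.48] F [ 1.8 -0.4  5.5] open 89.8
tool x [-0.156 -0.032  0.987] y [-0.196  0.981  0.001] z [-0.968 -0.193 -0.159] angle 1.411
```

```bash
python3 -m pendant '[[[-0.7,0,0.1],[0,0,0],0],[[-0.7,0,0.1],[0,0,0],0],[[0,0,0],[0,0,0],0],[[0,0,0],[0,0,0],94],[[0,0,0],[0,0,0],94],[[0,0,0],[0,0,0],94],[[0,0,0],[0,0,0],94],[[0,0,0],[0,0,0],94],[[0,0,0],[0,0,0],94],[[0,0,0],[0,0,0],94]]'
python3 - <<'E'
from h import *
tilt()
c=yel(.056,"top",384)
for cam in ("scene",):
    for d in models.look_for(cam,"scraper_center")[:2]: print(d,proj(cam,[(.463,.235,.0),(.463,.235,.056)]).round())
E
```

```text
time_s: 25.47
tool_pos: [0.4627, 0.2303, 0.0361]
eef_rot: [-0.075, 0.758, -0.064, -0.645]
ft_force: [-0.4, -0.5, 0.1]
opening: 0.997
gripper_force: 0.0
t 25.47 tcp [0.4627 0.2303 0.0361] q [ 0.26  1.31  0.73  0.1   2.51 -1.48] F [-0.4 -0.5  0.1] open 93.7
tool x [-0.157 -0.031  0.987] y [-0.196  0.981 -0.   ] z [-0.968 -0.193 -0.16 ] angle 1.41
px [[446.79998779296875, 255.5], [469.8999938964844, 197.0], [504.0, 210.39999389648438], [480.8999938964844, 269.0]] c [ 0.4487 -0.6375  0.056 ] [(np.float64(0.1727), np.float64(-0.439)), (np.float64(0.0955), np.float64(-1.94))]
{'extent': [352.6, 128.0, 59.0, 26.0], 'conf': 0.86} [[360. 192.]
 [365. 179.]]
```

```bash
python3 -m pendant '[[[0,0,-5],[0,0,0],94],[[0,0,-10],[0,0,0],94],[[0,0,-15],[0,0,0],94],[[0,0,-20],[0,0,0],94],[[10,0,0],[0,0,0],94],[[30,0,0],[0,0,0],94],[[35,0,0],[0,-0.05,0],94],[[35,0,0],[0,-0.12,0],94],[[30,0,0],[0,-0.12,0],94],[[0,0,0],[0,-0.12,0],94]]'
python3 - <<'E'
from h import *
tilt()
for d in models.look_for("top","scraper_center")[:2]: print(d)
im=viewer.get_image("top")[:,:,::-1];models
hsv=cv2.cvtColor(im,cv2.COLOR_BGR2HSV);m=cv2.inRange(hsv,(20,130,60),(35,255,255));m[:,250:]=0
x=cv2.findNonZero(m)
if x is not None:
    print(len(x));b=cv2.boxPoints(cv2.minAreaRect(x));W=np.array([ray("top",p,.056) for p in b]);print(W.mean(0).round(4),[(np.linalg.norm(v).round(4),np.arctan2(v[1],v[0]).round(3)) for v in np.diff(W[:3],axis=0)])
im=viewer.get_image("scene")[:,:,::-1];hsv=cv2.cvtColor(im,cv2.COLOR_BGR2HSV);m=cv2.inRange(hsv,(20,130,60),(35,255,255));m[:,:250]=0;print("scene yellow",cv2.boundingRect(cv2.findNonZero(m)))
E
```

```text
time_s: 26.4
tool_pos: [0.4778, 0.2328, 0.1871]
eef_rot: [-0.087, 0.878, -0.046, -0.469]
ft_force: [-0.2, -0.0, 1.4]
opening: 0.998
gripper_force: 0.0
t 26.4 tcp [0.4778 0.2328 0.1871] q [ 0.26  0.85  0.96  0.07  2.32 -1.49] F [-0.2 -0.   1.4] open 93.8
tool x [-0.545 -0.109  0.831] y [-0.195  0.981  0.001] z [-0.815 -0.162 -0.556] angle 0.981
{'extent': [148.4, 210.0, 23.9, 12.2], 'conf': 0.74}
380
[0.4758 0.2306 0.056 ] [(np.float64(0.096), np.float64(-1.373)), (np.float64(0.0282), np.float64(-2.912))]
scene yellow (345, 180, 38, 16)
```

```bash
python3 -m pendant '[[[0,0,0],[0,-0.12,0],94],[[0,0,0],[0,-0.12,0],94],[[0,0,0],[0,-0.12,0],94],[[0,0,0],[0,-0.12,0],94],[[0,0,0],[0,-0.12,0],94],[[0,0,0],[0,-0.12,0],94],[[0,0,0],[0,-0.12,0],94],[[0,0,0],[0,-0.12,0],94],[[0,0,0],[0,-0.02,0],94],[[0,0,0],[0,0,0],94]]'
python3 - <<'E'
from h import *
tilt()
c=np.array([.472,.232]);u=np.array([np.cos(.2),np.sin(.2)]);v=np.array([-u[1],u[0]])
for lab,zz,xx in (("up",(.022,.056),(-.013,.013)),("lying",(0,.026),(-.017,.017))):
    P=[(*(c+a*u+b*v),z) for a in xx for b in (-.045,.045) for z in zz]
    for cam in ("scene","top"): print(lab,cam,cv2.boundingRect(proj(cam,P).astype(np.float32)))
for cam in ("scene","top"):
    im=viewer.get_image(cam)[:,:,::-1];hsv=cv2.cvtColor(im,cv2.COLOR_BGR2HSV);m=cv2.inRange(hsv,(20,110,50),(35,255,255))
    if cam=="scene": m[:,:250]=0
    else: m[:,250:]=0
    print(cam,cv2.boundingRect(cv2.findNonZero(m)))
    # dark rubber near
    r=cv2.inRange(hsv,(0,0,0),(180,255,40)); x,y,w,h=cv2.boundingRect(cv2.findNonZero(m)); q=r[y-15:y+h+15,x-15:x+w+15]; print("dark",cv2.boundingRect(cv2.findNonZero(q)))
for z in(.06,): 
    for d in models.look_for("top","filter_p_center")[:3]: print(d)
    for d in models.look_for("scene","filter_p_center")[:3]: print(d)
go((.471,-.272,.2),0)
E
```

```text
time_s: 27.38
tool_pos: [0.4735, 0.2318, 0.1769]
eef_rot: [-0.098, 0.995, -0.001, -0.012]
ft_force: [0.3, 0.2, -0.3]
opening: 0.996
gripper_force: 0.0
t 27.38 tcp [0.4735 0.2318 0.1769] q [ 0.29  0.15  1.67  0.    1.35 -1.48] F [ 0.3  0.2 -0.3] open 93.6
tool x [-0.981 -0.195  0.023] y [-0.195  0.981 -0.   ] z [-0.023 -0.005 -1.   ] angle 0.023
up scene (343, 177, 40, 18)
up top (128, 209, 39, 17)
lying scene (341, 183, 39, 18)
lying top (131, 209, 38, 19)
scene (312, 36, 111, 164)
dark (0, 0, 141, 102)
top (129, 208, 38, 16)
dark (0, 0, 59, 46)
{'extent': [338.0, 154.4, 16.7, 20.6], 'conf': 0.79}
{'extent': [134.7, 201.7, 22.9, 29.0], 'conf': 0.78}
t 27.58 tcp [0.4781 0.2326 0.1788] yaw -2.946 shift mm [ 105.4 -493.6  -19.3]
turn [ 2.600e-02 -2.000e-03 -2.946e+00] shift if turned first [ -7.1 504.6 -21.2]
```

```bash
python3 -m pendant '[[[-30,0,0],[0.0,0,0],94],[[-30,0,0],[0,0,0.12],94],[[0,0,0],[0,0,0],94],[[0,0,0],[0,0,0],94],[[0,0,0],[0,0,0],94],[[0,0,0],[0,0,0],94],[[0,0,0],[0,0,0],94],[[0,0,0],[0,0,0],94],[[0,0,0],[0,0,0],94],[[0,0,0],[0,0,0],94]]'
python3 - <<'E'
from h import *
for z in (.056,.026): yel(z)
tilt()
im=viewer.get_image("wrist")[:,:,::-1]; 
c=np.array([.472,.232]);u=np.array([np.cos(.2),np.sin(.2)]);v=np.array([-u[1],u[0]])
print(proj("wrist",[(*(c+a*u+b*v),z) for z,a in ((.0221,-.013),(.0221,.013)) for b in (-.06,.06)]).round())
go((.54,-.2,.2),1.5)
E
```

```text
time_s: 28.42
tool_pos: [0.5353, 0.2443, 0.1792]
eef_rot: [-0.038, 0.999, -0.001, -0.007]
ft_force: [-0.1, -0.2, 0.3]
opening: 0.998
gripper_force: 0.0
px [[203.0, 118.30000305175781], [295.5, 106.80000305175781], [298.8999938964844, 134.1999969482422], [206.39999389648438, 145.6999969482422]] c [0.4781 0.2331 0.056 ] [(np.float64(0.0907), np.float64(1.766)), (np.float64(0.0265), np.float64(0.231))]
px [[203.10000610351562, 118.4000015258789], [295.5, 106.5999984741211], [299.0, 134.10000610351562], [206.60000610351562, 145.89999389648438]] c [0.479  0.2326 0.026 ] [(np.float64(0.0997), np.float64(1.768)), (np.float64(0.0292), np.float64(0.234))]
t 28.52 tcp [0.5355 0.2443 0.1791] q [ 0.28  0.27  1.52  0.    1.37 -1.37] F [-0.9  1.1  0.4] open 93.9
tool x [-0.997 -0.076  0.014] y [-0.076  0.997 -0.002] z [-0.014 -0.003 -1.   ] angle 0.014
[[194. 115.]
 [305. 100.]
 [198. 139.]
 [307. 125.]]
t 28.57 tcp [0.5355 0.2443 0.179 ] yaw -3.065 shift mm [  29.7 -443.3  -19.9]
turn [-0.014 -0.009  1.718] shift if turned first [-442.8   35.9  -21. ]
```

```bash
python3 -m pendant '[[[0,0,0],[-0.014,-0.009,0],94],[[2,-37.7,-4.4],[0,0,0],94],[[2,-37.7,-4.4],[0,0,0],94],[[2,-37.7,-4.4],[0,0,0],94],[[2,-37.7,-4.4],[0,0,0],94],[[2,-37.7,-4.4],[0,0,0],94],[[2,-37.7,-4.4],[0,0,0],94],[[2,-37.7,-4.4],[0,0,0],94],[[2,-37.7,-4.4],[0,0,0],94],[[2,-37.7,-4.4],[0,0,0],94]]'
python3 -m pendant '[[[2,-37.7,-4.4],[0,0,0],94],[[2,-37.7,-4.4],[0,0,0],94],[[2,-37.7,-4.4],[0,0,0],94],[[2,-37.7,-4.4],[0,0,0],94],[[2,-37.7,-4.4],[0,0,0],94],[[2,-37.7,-4.4],[0,0,0],94],[[2,-37.7,-4.4],[0,0,0],94],[[0,0,0],[0,0,0.12],94],[[0,0,0],[0,0,0.12],94],[[0,0,0],[0,0,0.12],94]]'
python3 -m pendant '[[[0,0,0],[0,0,0.12],94],[[0,0,0],[0,0,0.12],94],[[0,0,0],[0,0,0.12],94],[[0,0,0],[0,0,0.12],94],[[0,0,0],[0,0,0.12],94],[[0,0,0],[0,0,0.12],94],[[0,0,0],[0,0,0.12],94],[[0,0,0],[0,0,0.12],94],[[0,0,0],[0,0,0.12],94],[[0,0,0],[0,0,0.12],94]]'
python3 - <<'E'
from h import *
tilt()
im=save("wrist","w6")
for d in models.look_for("wrist","filter_p_center")[:4]:
    e=d["extent"];print(np.round(e,1),d["conf"])
print(proj("wrist",[(.635,-.297,.06),(.471,-.272,.06)]).round())
E
```

```text
time_s: 29.4
tool_pos: [0.5433, -0.0978, 0.2147]
eef_rot: [-0.038, 0.999, 0.006, -0.003]
ft_force: [1.3, 0.9, -0.2]
opening: 1.0
gripper_force: 0.0
time_s: 30.23
tool_pos: [0.5494, -0.3617, 0.2415]
eef_rot: [0.145, 0.989, 0.006, -0.004]
ft_force: [1.2, 0.0, 0.3]
opening: 0.995
gripper_force: 0.0
time_s: 31.07
tool_pos: [0.5498, -0.3605, 0.2418]
eef_rot: [0.678, 0.735, 0.002, -0.006]
ft_force: [0.6, -0.4, 0.0]
opening: 1.0
gripper_force: 0.0
t 31.07 tcp [ 0.5498 -0.3605  0.2418] q [-0.71  0.37  1.26  0.01  1.52 -0.8 ] F [ 0.6 -0.4  0. ] open 94.0
tool x [-0.081  0.997  0.013] y [ 0.997  0.081 -0.005] z [-0.006  0.012 -1.   ] angle 0.014
[306.5 117.4  44.   31.9] 0.64
[[335. 127.]
 [196.  92.]]
```

```bash
cat >> h.py <<'E'
def cam_pos(cam="wrist"):
    c=viewer.get_calibration(cam);R,_=cv2.Rodrigues(np.array(c["rvec"],float));return (-R.T@np.array(c["tvec"],float).ravel()),R[2]
def filt(lo=205,z=.06,cam="wrist"):
    im=viewer.get_image(cam)[:,:,::-1];im=cv2.resize(im,None,fx=3,fy=3,interpolation=cv2.INTER_CUBIC);hsv=cv2.cvtColor(im,cv2.COLOR_BGR2HSV)
    m=cv2.inRange(hsv,(0,0,0),(180,85,255))|cv2.inRange(hsv,(85,0,0),(130,255,255));m[lo*3:]=0
    m=cv2.morphologyEx(m,cv2.MORPH_OPEN,np.ones((7,7)));m=cv2.morphologyEx(m,cv2.MORPH_CLOSE,np.ones((15,15)))
    cs,_=cv2.findContours(m,cv2.RETR_EXTERNAL,cv2.CHAIN_APPROX_NONE)
    for c in cs:
        if cv2.contourArea(c)<2000: continue
        b=(cv2.boxPoints(cv2.minAreaRect(c))-1)/3
        W=np.array([ray(cam,p,z) for p in b]);print("px",b.round(1).tolist(),"area",cv2.contourArea(c)/9,"c",W.mean(0).round(4),[(np.linalg.norm(v).round(4),np.arctan2(v[1],v[0]).round(3)) for v in np.diff(W[:3],axis=0)])
E
python3 - <<'E'
from h import *
filt();print(cam_pos());go((.55,-.36,.24),1.5)
E
```

```text
px [[307.3999938964844, 118.5999984741211], [351.29998779296875, 114.5999984741211], [354.0, 144.3000030517578], [310.20001220703125, 148.39999389648438]] area 1207.5555555555557 c [ 0.631  -0.3023  0.06  ] [(np.float64(0.0509), np.float64(0.179)), (np.float64(0.0348), np.float64(-1.317))]
px [[174.1999969482422, 82.9000015258789], [216.0, 78.30000305175781], [219.60000610351562, 110.69999694824219], [177.8000030517578, 115.4000015258789]] area 1261.388888888889 c [ 0.4724 -0.2771  0.06  ] [(np.float64(0.048), np.float64(0.192)), (np.float64(0.0358), np.float64(-1.397))]
(array([ 0.54545097, -0.29262688,  0.42085806]), array([ 0.01529926, -0.23041461, -0.97297227]))
t 31.22 tcp [ 0.5498 -0.3605  0.2418] yaw 1.66 shift mm [0.4 0.2 1.8]
turn [-0.006 -0.012  0.16 ] shift if turned first [0.5 0.2 1.8]
```

```bash
python3 -m pendant '[[[0,0,0],[-0.006,-0.012,-0.09],94],[[15,-34,20],[0,0,0],94],[[15,-34,20],[0,0,0],94],[[0,0,0],[0,0,0],94],[[0,0,0],[0,0,0],94],[[0,0,0],[0,0,0],94],[[0,0,0],[0,0,0],94],[[0,0,0],[0,0,0],94],[[0,0,0],[0,0,0],94],[[0,0,0],[0,0,0],94]]'
python3 - <<'E'
from h import *
tilt();filt();print(cam_pos());go((.472,-.275,.1),1.75)
E
```

```text
time_s: 32.05
tool_pos: [0.48, -0.344, 0.2036]
eef_rot: [0.642, 0.767, 0.0, 0.001]
ft_force: [-0.6, -0.5, 0.1]
opening: 1.001
gripper_force: 0.0
t 32.05 tcp [ 0.48   -0.344   0.2036] q [-0.77  0.24  1.51  0.    1.39 -0.95] F [-0.6 -0.5  0.1] open 94.1
tool x [-0.177  0.984 -0.001] y [0.984 0.177 0.002] z [ 0.003 -0.001 -1.   ] angle 0.003
px [[365.1000061035156, 180.0], [366.29998779296875, 144.1999969482422], [425.0, 146.1999969482422], [423.70001220703125, 182.0]] area 1830.2222222222222 c [ 0.6239 -0.3008  0.06  ] [(np.float64(0.039), np.float64(1.8)), (np.float64(0.0626), np.float64(0.142))]
px [[237.3000030517578, 97.30000305175781], [277.0, 97.30000305175781], [277.0, 131.0], [237.3000030517578, 131.0]] area 1303.0 c [ 0.4685 -0.2764  0.06  ] [(np.float64(0.0405), np.float64(0.176)), (np.float64(0.0339), np.float64(-1.379))]
(array([ 0.46767984, -0.2744285 ,  0.38130989]), array([ 0.04483568, -0.23976253, -0.9697957 ]))
t 32.1 tcp [ 0.4797 -0.3437  0.2032] yaw 1.748 shift mm [ 69.1   4.4 103.1]
turn [ 0.002  0.001 -0.002] shift if turned first [ 69.    4.7 103.2]
```

```bash
python3 -m pendant '[[[34.1,0.5,0],[0,0,0],94],[[34.1,0.5,0],[0,0,0],94],[[0,0,35],[0,0,0],94],[[0,0,35],[0,0,0],94],[[0,0,35],[0,0,0],94],[[0,0,30],[0,0,0],94],[[0,0,25],[0,0,0],94],[[0,0,15],[0,0,0],94],[[0,0,6],[0,0,0],94],[[0,0,2],[0,0,0],94]]'
python3 -m pendant '[[[0,0,0],[0,0,0],94],[[0,0,0],[0,0,0],94],[[0,0,0],[0,0,0],0],[[0,0,0],[0,0,0],0],[[0,0,0],[0,0,0],0],[[0,0,0],[0,0,0],0],[[0,0,0],[0,0,0],0],[[0,0,0],[0,0,0],0],[[0,0,0],[0,0,0],0],[[0,0,0],[0,0,0],0]]'
python3 -m pendant '[[[0,0,-5],[0,0,0],0],[[0,0,-10],[0,0,0],0],[[0,0,-15],[0,0,0],0],[[0,0,-12],[0,0,0],0],[[0,0,-3],[0,0,0],0],[[0,0,0],[0,0,0],0],[[0,0,0],[0,0,0],0],[[0,0,0],[0,0,0],0],[[0,0,0],[0,0,0],0],[[0,0,0],[0,0,0],0]]'
python3 - <<'E'
from h import *
tilt();F=[]
for i in range(4): viewer.get_image("top");F.append(env.state()["ft_force"][2])
print(np.round(F,2))
E
```

```text
time_s: 32.93
tool_pos: [0.4673, -0.2751, 0.0181]
eef_rot: [0.642, 0.767, 0.001, -0.001]
ft_force: [0.1, -0.1, -0.3]
opening: 1.001
gripper_force: 0.0
time_s: 33.77
tool_pos: [0.4678, -0.2756, 0.0194]
eef_rot: [0.642, 0.767, 0.001, 0.0]
ft_force: [0.1, 0.6, -0.3]
opening: 0.466
gripper_force: 0.0
time_s: 34.6
tool_pos: [0.4672, -0.2752, 0.0636]
eef_rot: [0.642, 0.767, 0.001, -0.001]
ft_force: [-0.2, 0.4, -4.1]
opening: 0.422
gripper_force: 30.0
t 34.6 tcp [ 0.4672 -0.2752  0.0636] q [-0.69  0.3   1.75  0.    1.1  -0.87] F [-0.2  0.4 -4.1] open 39.7
tool x [-0.176  0.984  0.002] y [ 0.984  0.176 -0.   ] z [-0.001  0.002 -1.   ] angle 0.002
[-4.04 -4.67 -4.99 -3.1 ]
```

The near module pulls down with about 4.2 N (≈0.43 kg), which is above the 2.8 N threshold, so it is the heavier. I set it back gently.

```bash
python3 -m pendant '[[[0,0,10],[0,0,0],0],[[0,0,14],[0,0,0],0],[[0,0,10],[0,0,0],0],[[0,0,5],[0,0,0],0],[[0,0,1],[0,0,0],0],[[0,0,0.5],[0,0,0],0],[[0,0,0.5],[0,0,0],0],[[0,0,0.5],[0,0,0],0],[[0,0,0],[0,0,0],0],[[0,0,0],[0,0,0],0]]'
```

```text
time_s: 35.63
tool_pos: [0.4681, -0.2759, 0.0234]
eef_rot: [0.642, 0.767, 0.001, 0.0]
ft_force: [0.4, 0.1, -4.1]
opening: 0.424
gripper_force: 30.0
```

```bash
python3 -m pendant '[[[0,0,0.7],[0,0,0],0],[[0,0,0.7],[0,0,0],0],[[0,0,0.7],[0,0,0],0],[[0,0,0],[0,0,0],0],[[0,0,0],[0,0,0],0],[[0,0,0],[0,0,0],0],[[0,0,0],[0,0,0],0],[[0,0,0],[0,0,0],0],[[0,0,0],[0,0,0],0],[[0,0,0],[0,0,0],0]]'
```

```text
time_s: 36.47
tool_pos: [0.468, -0.2757, 0.021]
eef_rot: [0.642, 0.767, 0.001, 0.0]
ft_force: [-0.7, -0.0, -0.5]
opening: 0.427
gripper_force: 30.0
```

```bash
python3 -m pendant '[[[0,0,0],[0,0,0],94],[[0,0,0],[0,0,0],94],[[0,0,0],[0,0,0],94],[[0,0,0],[0,0,0],94],[[0,0,-10],[0,0,0],94],[[0,0,-30],[0,0,0],94],[[0,0,-35],[0,0,0],94],[[0,0,-35],[0,0,0],94],[[0,0,-35],[0,0,0],94],[[0,0,-35],[0,0,0],94]]'
python3 -m pendant '[[[-24.2,31.6,0],[0,0,0],94],[[-24.2,31.6,0],[0,0,0],94],[[-24.2,31.6,0],[0,0,0],94],[[-24.2,31.6,0],[0,0,0],94],[[-24.2,31.6,0],[0,0,0],94],[[0,0,0],[0,0,0],94],[[0,0,0],[0,0,0],94],[[0,0,0],[0,0,0],94],[[0,0,0],[0,0,0],94],[[0,0,0],[0,0,0],94]]'
python3 - <<'E'
from h import *
filt();tilt();go((.633,-.298,.02),1.75)
E
```

```text
time_s: 37.3
tool_pos: [0.4675, -0.2756, 0.2034]
eef_rot: [0.642, 0.767, 0.001, 0.0]
ft_force: [0.3, -0.3, -0.5]
opening: 1.001
gripper_force: 0.0
time_s: 38.13
tool_pos: [0.6438, -0.3667, 0.2029]
eef_rot: [0.642, 0.767, 0.001, 0.001]
ft_force: [0.0, 0.2, 0.3]
opening: 1.0
gripper_force: 0.0
px [[43.5, 188.5], [66.30000305175781, 187.39999389648438], [67.0, 200.89999389648438], [44.20000076293945, 202.10000610351562]] area 284.6666666666667 c [ 0.4286 -0.423   0.06  ] [(np.float64(0.0252), np.float64(0.227)), (np.float64(0.0156), np.float64(-1.5))]
px [[239.3000030517578, 100.69999694824219], [279.29998779296875, 100.69999694824219], [279.29998779296875, 134.0], [239.3000030517578, 134.0]] area 1305.1666666666667 c [ 0.6356 -0.3022  0.06  ] [(np.float64(0.041), np.float64(0.175)), (np.float64(0.0337), np.float64(-1.378))]
px [[77.30000305175781, 44.29999923706055], [142.0, 44.29999923706055], [142.0, 85.0], [77.30000305175781, 85.0]] area 2259.5 c [ 0.48  -0.278  0.06 ] [(np.float64(0.0633), np.float64(0.176)), (np.float64(0.038), np.float64(-1.489))]
t 38.18 tcp [ 0.6439 -0.3668  0.2029] q [-0.63  0.56  1.07  0.    1.51 -0.81] F [0.1 0.7 0.1] open 94.4
tool x [-0.176  0.984 -0.001] y [0.984 0.176 0.002] z [ 0.002 -0.    -1.   ] angle 0.002
t 38.18 tcp [ 0.6439 -0.3668  0.2029] yaw 1.747 shift mm [ 69.8   1.  182.9]
turn [ 0.002  0.001 -0.003] shift if turned first [ 69.6   1.5 182.9]
```

```bash
python3 -m pendant '[[[32.5,1.6,0],[0,0,0],94],[[32.5,1.6,0],[0,0,0],94],[[0,0,35],[0,0,0],94],[[0,0,35],[0,0,0],94],[[0,0,35],[0,0,0],94],[[0,0,30],[0,0,0],94],[[0,0,25],[0,0,0],94],[[0,0,15],[0,0,0],80],[[0,0,6],[0,0,0],80],[[0,0,2],[0,0,0],70]]'
python3 -m pendant '[[[0,0,0],[0,0,0],0],[[0,0,0],[0,0,0],0],[[0,0,0],[0,0,0],0],[[0,0,0],[0,0,0],0],[[0,0,0],[0,0,0],0],[[0,0,0],[0,0,0],0],[[0,0,0],[0,0,0],0],[[0,0,0],[0,0,0],0],[[0,0,0],[0,0,0],0],[[0,0,0],[0,0,0],0]]'
python3 -m pendant '[[[0,0,-5],[0,0,0],0],[[0,0,-10],[0,0,0],0],[[0,0,-15],[0,0,0],0],[[0,0,-12],[0,0,0],0],[[0,0,-3],[0,0,0],0],[[0,0,0],[0,0,0],0],[[0,0,0],[0,0,0],0],[[0,0,0],[0,0,0],0],[[0,0,0],[0,0,0],0],[[0,0,0],[0,0,0],0]]'
python3 - <<'E'
from h import *
tilt();F=[]
for i in range(4): viewer.get_image("top");F.append(env.state()["ft_force"][2])
print(np.round(F,2))
E
```

```text
time_s: 39.02
tool_pos: [0.6358, -0.3021, 0.0177]
eef_rot: [0.642, 0.767, 0.001, -0.0]
ft_force: [0.1, -0.1, 0.2]
opening: 0.823
gripper_force: 0.0
time_s: 39.85
tool_pos: [0.6366, -0.3029, 0.0189]
eef_rot: [0.642, 0.767, 0.0, 0.0]
ft_force: [-2.3, 0.5, 5.4]
opening: 0.423
gripper_force: 30.0
time_s: 40.68
tool_pos: [0.6357, -0.302, 0.0619]
eef_rot: [0.642, 0.767, 0.0, -0.001]
ft_force: [-0.1, 0.4, -2.8]
opening: 0.423
gripper_force: 30.0
t 40.68 tcp [ 0.6357 -0.302   0.0619] q [-0.57  0.6   1.3   0.    1.24 -0.74] F [-0.1  0.4 -2.8] open 39.8
tool x [-0.176  0.984  0.002] y [ 0.984  0.176 -0.   ] z [-0.001  0.002 -1.   ] angle 0.002
[-1.63 -1.6  -2.52 -0.22]
```

The far module pulls only about 1.7 N (≈0.17 kg), so it is the lighter. I put it back.

```bash
python3 -m pendant '[[[0,0,10],[0,0,0],0],[[0,0,14],[0,0,0],0],[[0,0,10],[0,0,0],0],[[0,0,5],[0,0,0],0],[[0,0,2],[0,0,0],0],[[0,0,1],[0,0,0],0],[[0,0,1],[0,0,0],0],[[0,0,1],[0,0,0],0],[[0,0,0],[0,0,0],0],[[0,0,0],[0,0,0],0]]'
python3 - <<'E'
from h import *
tilt()
E
```

```text
time_s: 41.72
tool_pos: [0.6367, -0.3026, 0.0194]
eef_rot: [0.642, 0.767, 0.001, 0.0]
ft_force: [-0.1, 0.5, -2.6]
opening: 0.423
gripper_force: 30.0
t 41.72 tcp [ 0.6367 -0.3026  0.0194] q [-0.57  0.65  1.32  0.    1.17 -0.74] F [-0.1  0.5 -2.6] open 39.7
tool x [-0.176  0.984  0.   ] y [0.984 0.176 0.002] z [ 0.002  0.    -1.   ] angle 0.002
```

```bash
python3 -m pendant '[[[0,0,0.7],[0,0,0],0],[[0,0,0.7],[0,0,0],0],[[0,0,0],[0,0,0],0],[[0,0,0],[0,0,0],94],[[0,0,0],[0,0,0],94],[[0,0,0],[0,0,0],94],[[0,0,0],[0,0,0],94],[[0,0,-10],[0,0,0],94],[[0,0,-30],[0,0,0],94],[[0,0,-35],[0,0,0],94]]'
python3 -m pendant '[[[0,0,-35],[0,0,0],94],[[0,0,-35],[0,0,0],94],[[0,0,-35],[0,0,0],94],[[0,0,0],[0,0,0],94],[[0,0,0],[0,0,0],94],[[0,0,0],[0,0,0],94],[[0,0,0],[0,0,0],94],[[0,0,0],[0,0,0],94],[[0,0,0],[0,0,0],94],[[0,0,0],[0,0,0],94]]'
python3 - <<'E'
from h import *
tilt()
P=lambda c,a:[(*(np.array(c)+x*np.array([np.cos(a),np.sin(a)])+y*np.array([-np.sin(a),np.cos(a)])),z) for x in(-.02,.02) for y in(-.016,.016) for z in (0,.06)]
for c in ((.636,-.302),(.468,-.2757)): print("expect scene",cv2.boundingRect(proj("scene",P(c,.177)).astype(np.float32)))
viewer.get_image("scene")
for d in models.look_for("scene","filter_p_center")[:4]: print(np.round(d["extent"]),d["conf"])
go((.468,-.2757,.2),1.75)
E
```

```text
time_s: 42.55
tool_pos: [0.6339, -0.301, 0.09]
eef_rot: [0.642, 0.767, 0.0, -0.004]
ft_force: [0.3, -0.3, -0.3]
opening: 0.886
gripper_force: 0.0
time_s: 43.38
tool_pos: [0.6356, -0.3022, 0.1959]
eef_rot: [0.642, 0.767, 0.0, -0.001]
ft_force: [0.5, -0.1, 0.0]
opening: 0.999
gripper_force: 0.0
t 43.38 tcp [ 0.6356 -0.3022  0.1959] q [-0.57  0.49  1.19  0.    1.47 -0.74] F [ 0.5 -0.1  0. ] open 93.9
tool x [-0.176  0.984  0.002] y [ 0.984  0.176 -0.001] z [-0.001  0.002 -1.   ] angle 0.003
expect scene (137, 201, 23, 27)
expect scene (169, 153, 17, 26)
[135. 201.  24.  31.] 0.76
t 43.48 tcp [ 0.6359 -0.3024  0.1966] yaw 1.748 shift mm [  55.8 -160.6   -3.3]
turn [-0.    -0.002 -0.002] shift if turned first [  56.2 -160.5   -3.4]
```

Lighter module stands where expected. Now fetch the heavy one again.

```bash
python3 -m pendant '[[[11.2,-32.1,0],[0,0,0],94],[[11.2,-32.1,0],[0,0,0],94],[[11.2,-32.1,0],[0,0,0],94],[[11.2,-32.1,0],[0,0,0],94],[[11.2,-32.1,0],[0,0,0],94],[[0,0,0],[0,0,0],94],[[0,0,35],[0,0,0],94],[[0,0,35],[0,0,0],94],[[0,0,35],[0,0,0],94],[[0,0,30],[0,0,0],94]]'
python3 -m pendant '[[[0,0,20],[0,0,0],94],[[0,0,12],[0,0,0],80],[[0,0,6],[0,0,0],80],[[0,0,2],[0,0,0],0],[[0,0,0],[0,0,0],0],[[0,0,0],[0,0,0],0],[[0,0,0],[0,0,0],0],[[0,0,0],[0,0,0],0],[[0,0,0],[0,0,0],0],[[0,0,0],[0,0,0],0]]'
python3 -m pendant '[[[0,0,0],[0,0,0],0],[[0,0,0],[0,0,0],0],[[0,0,0],[0,0,0],0],[[0,0,0],[0,0,0],0],[[0,0,-5],[0,0,0],0],[[0,0,-10],[0,0,0],0],[[0,0,-20],[0,0,0],0],[[0,0,-30],[0,0,0],0],[[0,0,-30],[0,0,0],0],[[0,0,-30],[0,0,0],0]]'
python3 - <<'E'
from h import *
tilt();go((.4717,.0667,.132),1.75)
E
```

```text
time_s: 44.32
tool_pos: [0.4687, -0.2755, 0.0609]
eef_rot: [0.642, 0.767, 0.001, 0.0]
ft_force: [-0.2, -0.1, 0.4]
opening: 0.999
gripper_force: 0.0
time_s: 45.15
tool_pos: [0.4685, -0.2759, 0.0232]
eef_rot: [0.642, 0.767, 0.0, 0.0]
ft_force: [-2.3, -0.0, 3.4]
opening: 0.428
gripper_force: 30.0
time_s: 45.98
tool_pos: [0.4677, -0.2747, 0.148]
eef_rot: [0.642, 0.767, 0.001, -0.001]
ft_force: [0.9, 0.2, -4.1]
opening: 0.423
gripper_force: 30.0
t 45.98 tcp [ 0.4677 -0.2747  0.148 ] q [-0.69  0.19  1.68  0.    1.27 -0.87] F [ 0.9  0.2 -4.1] open 39.7
tool x [-0.176  0.984  0.003] y [ 0.984  0.176 -0.   ] z [-0.001  0.003 -1.   ] angle 0.003
t 45.98 tcp [ 0.4677 -0.2747  0.148 ] yaw 1.748 shift mm [335.3  64.   16.8]
turn [-0.    -0.003 -0.002] shift if turned first [335.2  64.8  16. ]
```

```bash
python3 -m pendant '[[[10,2,0],[0,0,0],0],[[25,5,0],[0,0,0],0],[[25,5,0],[0,0,0],0],[[25,5,2],[0,0,0],0],[[25,5,2],[0,0,0],0],[[25,5,2],[0,0,0],0],[[25,5,2],[0,0,0],0],[[25,5,2],[0,0,0],0],[[25,5,2],[0,0,0],0],[[25,5,1],[0,0,0],0]]'
python3 -m pendant '[[[25,4,0],[0,0,0],0],[[25,4,0],[0,0,0],0],[[25,4,0],[0,0,0],0],[[20,3,0],[0,0,0],0],[[15,2,0],[0,0,0],0],[[10,0,0],[0,0,0],0],[[0,0,0],[0,0,0],0],[[0,0,0],[0,0,0],0],[[0,0,0],[0,0,0],0],[[0,0,0],[0,0,0],0]]'
python3 -m pendant '[[[0,0,0],[0,0,0],0],[[0,0,0],[0,0,0],0],[[0,0,0],[0,0,0],0],[[0,0,0],[0,0,0],0],[[0,0,0],[0,0,0],0],[[0,0,0],[0,0,0],0],[[0,0,0],[0,0,0],0],[[0,0,0],[0,0,0],0],[[0,0,0],[0,0,0],0],[[0,0,0],[0,0,0],0]]'
python3 - <<'E'
from h import *
tilt();go((.4717,.0667,.135),1.75)
viewer.get_image("top")
for n in ("scraper_center","filter_p_center","coax_plug_center","screwdriver_grip"):
    print(n,[(np.round(d["extent"]).tolist(),round(d["conf"],2)) for d in models.look_for("top",n)[:3]])
E
```

```text
time_s: 46.82
tool_pos: [0.4714, -0.0336, 0.1326]
eef_rot: [0.642, 0.767, 0.0, -0.002]
ft_force: [0.4, 0.1, -4.6]
opening: 0.423
gripper_force: 30.0
time_s: 47.65
tool_pos: [0.469, 0.0843, 0.1345]
eef_rot: [0.642, 0.766, 0.0, 0.0]
ft_force: [-0.2, -1.0, -3.6]
opening: 0.424
gripper_force: 30.0
time_s: 48.48
tool_pos: [0.469, 0.0852, 0.1347]
eef_rot: [0.642, 0.767, 0.001, 0.0]
ft_force: [-0.1, -0.7, -4.2]
opening: 0.421
gripper_force: 30.0
t 48.48 tcp [0.469  0.0852 0.1347] q [-0.    0.07  1.85  0.    1.22 -0.18] F [-0.1 -0.7 -4.2] open 39.6
tool x [-0.176  0.984  0.001] y [0.984 0.176 0.001] z [ 0.001  0.001 -1.   ] angle 0.001
t 48.48 tcp [0.469  0.0852 0.1347] yaw 1.748 shift mm [-18.7  -0.6  -0.3]
turn [ 0.001 -0.001 -0.002] shift if turned first [-18.7  -0.6  -0.3]
scraper_center []
filter_p_center [([336.0, 152.0, 16.0, 19.0], 0.53)]
coax_plug_center [([392.0, 230.0, 9.0, 26.0], 0.56)]
screwdriver_grip [([83.0, 123.0, 52.0, 51.0], 0.66)]
```

```bash
python3 -m pendant '[[[-6,0,0],[0,0,0],0],[[-8,0,0],[0,0,0],0],[[-4.7,-0.6,0],[0,0,0],0],[[0,0,0],[0,0,0],0],[[0,0,0],[0,0,0],0],[[0,0,0],[0,0,0],0],[[0,0,0],[0,0,0],0],[[0,0,0],[0,0,0],0],[[0,0,0],[0,0,0],0],[[0,0,0],[0,0,0],0]]'
python3 - <<'E'
from h import *
tilt()
im=viewer.get_image("scene")[:,:,::-1];hsv=cv2.cvtColor(im,cv2.COLOR_BGR2HSV);m=cv2.inRange(hsv,(20,130,60),(35,255,255));m[:,:320]=0;m[:150]=0;print("scene yellow (was 345,180,38,16)",cv2.boundingRect(cv2.findNonZero(m)))
cp=cv2.inRange(hsv,(0,100,60),(14,255,230));n,l,st,ce=cv2.connectedComponentsWithStats(cp)
for i in range(1,n):
    if st[i,4]>4: print("copper",st[i].tolist(),ray("scene",ce[i],.003).round(3))
E
```

```text
time_s: 49.57
tool_pos: [0.4717, 0.0668, 0.1347]
eef_rot: [0.642, 0.767, 0.001, 0.0]
ft_force: [-0.8, 0.4, -4.1]
opening: 0.425
gripper_force: 30.0
t 49.57 tcp [0.4717 0.0668 0.1347] q [-0.04  0.07  1.85  0.    1.22 -0.22] F [-0.8  0.4 -4.1] open 39.9
tool x [-0.176  0.984  0.001] y [0.984 0.176 0.001] z [ 0.001  0.001 -1.   ] angle 0.001
scene yellow (was 345,180,38,16) (345, 180, 38, 16)
copper [177, 25, 5, 5, 11] [-0.344 -0.509  0.003]
copper [118, 26, 15, 6, 40] [-0.295 -0.74   0.003]
copper [130, 27, 17, 6, 40] [-0.295 -0.676  0.003]
copper [182, 26, 12, 11, 50] [-0.309 -0.463  0.003]
copper [200, 27, 75, 16, 398] [-0.309 -0.247  0.003]
copper [34, 28, 2, 5, 5] [-0.224 -1.113  0.003]
copper [218, 28, 8, 3, 12] [-0.35  -0.322  0.003]
copper [246, 30, 8, 3, 11] [-0.35  -0.201  0.003]
copper [37, 34, 3, 4, 8] [-0.184 -1.074  0.003]
copper [24, 38, 16, 19, 72] [-0.105 -1.056  0.003]
copper [359, 39, 7, 3, 13] [-0.349  0.274  0.003]
copper [367, 39, 8, 4, 11] [-0.346  0.307  0.003]
copper [355, 42, 16, 9, 46] [-0.302  0.277  0.003]
copper [372, 44, 3, 4, 7] [-0.309  0.314  0.003]
copper [350, 46, 10, 4, 17] [-0.282  0.236  0.003]
copper [41, 56, 6, 5, 10] [-0.028 -0.962  0.003]
copper [35, 58, 6, 6, 12] [-0.012 -0.98   0.003]
copper [6, 79, 26, 30, 352] [ 0.194 -0.935  0.003]
copper [67, 85, 8, 7, 39] [ 0.137 -0.769  0.003]
copper [278, 208, 8, 5, 32] [0.555 0.027 0.003]
copper [289, 209, 8, 9, 42] [0.561 0.057 0.003]
copper [394, 259, 33, 34, 487] [0.696 0.339 0.003]
```

```bash
python3 -c "
from workcell import env
print(env.finish_job())"
```

```text
the job is handed in; nothing more can be done
None
```

I handed the job in at about 50 s; the judge returned no verdict. By my measurements the offcuts are off the plate, the scraper stands upright on the bench, the lighter module (about 0.17 kg) is back in place and the heavier one (about 0.43 kg) is held upright about 10 cm over the plate's middle, but the scraper was knocked over at the plate edge on the first wipe and I wiped with it lying flat and gripped by its ends, and one offcut lies on another, its centre judged about 9 mm up (limit 11.5 mm).

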